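Check a spindle taper: wring the plug in, then drift it free

TASK

Check the taper of the steel spindle socket with the test plug, the one with the oblong flat-sided head: take it from the rack, push it into the socket, twisting until its tang finds the hidden drive slot, press it fully home with the flange down on the rim, and let go. Then, with the plug let go, drive the wedge through the cross window below it until the plug breaks loose and stands at least 5 mm proud of its seat. Leave the plug upright in the socket and the wedge in the window, and do not disturb the spare plug or the other things on the bench.

Things in the scene. Friction and masses are not known exactly. Their poses are not given: they have to be found in the camera images.
- plug: Loose steel test plug, 0.25 kg, 121 mm tall, upright in one of the rack's holes. Origin: centre of its lower end, z up along it. Upward from there: flat tang 16 (x) by 6 mm (y), to 26 mm; taper shank, radius 9.3 mm at 26 to 16 mm at 73, with a catch groove at 38-50; flange of radius 23 mm at 73-79; oblong head. A half turn about z makes no difference.
- plug_flange (a point): Centre of the underside of the plug's flange, 73 mm above the plug's origin; same axes.
- plug_head (a point): Middle of the plug's dark oblong head, 104 mm above the plug's origin: 38 (x) by 24 (y) by 34 mm high, long side parallel to the tang's wide side. Grip across the 24 mm flats (close along the plug's y).
- spare: The other plug in the rack, with the same flange and taper but a round head of 32 mm diameter and a round tail: leave it in the rack.
- rack: Fixed aluminium rack, 84 (x) by 190 (y) by 90 mm high, with two through holes 90 mm apart along its y (45 mm either side of the origin). The flanges of the plugs rest on its top; a plug must rise 75 mm to clear it, 120 mm to pass over the other. Origin: underside centre.
- socket: Fixed upright steel spindle socket. Base plate 110 (x) by 84 (y) by 10 mm, square body 56 by 48 mm up to 48 mm height, then a round nose of radius 27 mm up to the open mouth at 106 mm. Origin: underside centre, on the bore's axis, z up. Its taper bore is about 1.7 mm wider in radius than the shank.
- socket_rim (a point): Centre of the socket's mouth, 106 mm above its origin, same axes. Home: plug_flange within 1 mm of it. In the last 15 mm two hidden sprung balls rub on the shank, then snap into its groove; 5 to 15 N downward takes it home. They then hold it against an upward pull of 10 to 25 N, and let go about 3 mm up.
- drive_slot (a point): Centre of the top of the drive ring hidden in the bore, 57 mm above the socket's origin (axes: the socket's). Its slot is 8.5 mm wide, chamfered to 11 mm at the top, 9 mm deep, and points anywhere within 0.55 rad either way of the socket's x. With the tang across it the flange stops 22 to 24 mm above the rim; within about 0.2 rad of the slot it drops in.
- slot_right (a point): Middle of the window's floor edge in the socket's -y face (the robot's right): 24 mm above the socket's origin, 24 mm from the axis. The window runs straight through along the socket's y, 16 mm wide, 24 to 48 mm high, open at both ends. With the plug home its tang's tip is 9 mm above the window's floor.
- drift: Loose wedge (drift), 0.13 kg, on its flat sole right of the socket. Origin: on the sole, under the junction of blade and handle; x along the blade to the tip, z up. Steel blade 100 mm long, 10 thick, 6 high at the tip, 22 at the root. Black handle x = 0 to -100 mm, 22 wide (y), 26 high: too wide for the window, so it is the stop.
- drift_tip (a point): Sole edge at the drift's tip, 100 mm ahead of its origin. It reaches the tang 10 to 25 mm past the socket's axis; a push of 5 to 20 N then lifts the plug. Driven until the handle stops (origin 24 mm from the axis) the plug stands 8 to 10 mm proud, and the drift stays put when let go.
- drift_grip (a point): Grip point of the drift: mid handle height (13 mm), 65 mm behind its origin; grip across the 22 mm width here so that the gripper stays clear of the socket.
- timer: Bystander: small flat white timer, 58x58x18 mm; leave it alone.
- tape_roll: Bystander: roll of paper tape, 68 mm across, 19 mm high; leave it alone.
- marker_0: Bystander: blue marker pen, 126x14 mm; leave it alone.
- amber_vial_0: Bystander: amber glass vial with black cap, 24 mm across, 72 mm tall; leave it alone.
- amber_vial_1: Bystander: amber glass vial with black cap, 22 mm across, 70 mm tall; leave it alone.
- beaker_1: Bystander: clear beaker, 64 mm across, 82 mm tall; leave it alone.
- media_bottle: Bystander: bottle with blue cap, 56 mm across, 104 mm tall; leave it alone.
There are look-alikes about, which are no part of the job. What is shaped like the socket but green is not meant.

How it is judged:
By the outcome, as a careful person would: the job done as asked, in the order asked, and still so for the second after the job is handed in, with the robot touching nothing.
It also fails if it takes over 58 s, if anything falls off the work surface, if the arm or the gripper's body presses on something with over 40 N, if the wrist force passes 120 N, or if a joint passes its speed limit or range.

ROBOT

A 6-joint arm with a two-finger parallel gripper is mounted at the origin on a cart in front of the work surface, level with it; the furniture and walls round the work are solid. World frame = base frame: x ahead of the robot, y to its left, z up, the work surface at z = 0. Lengths are in m, angles in rad, forces in N, time in s.
With the tool pointing down it reaches from about 0.3 to 0.775 m from the base axis. Payload 14.6 kg.
Tool frame: the origin (TCP) lies at the very end of the fingers, on their centre line; the grasp point (between the pads) lies 19 mm behind it; z points along the fingers, y is the direction in which the jaws open and shut (so a half turn about z gives the same grasp; the last joint's range is limited). The gripper opens to 94 mm and grips with 3 to 60 N. Pads are 16 mm wide; open, the fingers measure 119 mm over their backs; the gripper's body (75 mm by 177 mm) begins 78 mm behind the grasp point.
Start: joints at [-0.067, 0.3, 1.521, -0, 1.321, -0.067], TCP at [0.55, -0, 0.174] pointing down, gripper open.
Joint ranges: [-3.03, 3.03], [-0.79, 2.21], [0.23, 2.52], [-1.04, 4.18], [0, 3.07], [-2.55, 2.55]. Speed limits (rad/s): [2.22, 2.22, 2.57, 3.14, 3.14, 3.14].

INTERFACE

Orientations are given as [roll, pitch, yaw] about the fixed x, y, z axes, in that order (R = Rz(yaw) Ry(pitch) Rx(roll)).
In Python, from station import ctrl, eyes gives the robot as it stands.
- The arm moves only by the tool jog_arm, never from a script. Its argument "moves" is a list of rows, each a list of 3 entries, a list of its own where there are three numbers: the shift along the world's x, y, z in mm, then the turn, a rotation vector about the world's x, y, z in units of 5 degrees (1.0 is 5 degrees), then the finger opening in mm, from 0 to 94. In form: [[[tx, ty, tz], [wx, wy, wz], jaw], ...]. A call has 1 to 5 rows; each row is the pose to reach, as a shift and turn from the pose commanded when the call began; what a row does not reach only later rows make up. A row lasts 1/12 s, in which the tool goes at most 41.7 mm and 7.16 degrees, less where a joint would pass 70% of its speed; a pose out of reach is approached as far as the arm can. A call with a gripper value outside its range is refused whole. The fingers move at their own pace and stop on an object; "squeeze" is the grip in N (left out, the last holds). Time passes only in rows, so rows that repeat a pose let the fingers close. It gives the time, the measured TCP pose, the force and the opening at its end, in the units of the state.
- ctrl.get_obs(): the state, without advancing time (a new reading comes with each control period).
- eyes.camera(name): name is "scene" or "side" or "wrist"; returns a dict with "frame" (480x640x3 uint8, red, green, blue), "vertical_fov" (degrees; the focal length in pixels is half the picture's height over the tangent of half this angle, whatever the lens; pixels are square), "cx", "cy" (the principal point, pixels), "eye" and "attitude" of the camera in the world; the wrist camera has in their place "hand_eye" (4x4, takes a point from camera to tool coordinates, whose origin is the TCP and whose axes are the flange's). Camera axes: x right, y down, z forward; pixel columns grow to the right and rows downward; lengths in m; the calibration is good to about 2 mm. A picture is of the moment at which its call begins: read the wrist's pose just before it. There is no depth.
- ctrl.hand_in(): hands the job in, once; it reports no verdict.
The state is a dict: "time_s": time; "qpos": joint angles; "joint_vel": joint speeds; "tau": joint torques, N m; "ee_pos": TCP position; "eef_rot": TCP orientation; "force": force on the tool from outside, world axes, zero at the start; "moment": the same for the moment, N m; "grip_width": finger opening in m.
Only numpy, scipy, OpenCV 4.12 (cv2) and the standard library are available. Lean on these libraries where they do the work, as an engineer would, in place of code of your own. Each camera call takes 0.05 s, during which the arm holds its last target.

## Working session

There is one attempt and no reset: what is moved stays moved. The work goes in short steps, Python scripts to look and compute and a tool call to move; the robot and the scene stay as the last step left them, time stands still between calls to the robot, and variables do not carry over. Pictures are saved under pics/ and viewed, and the job is handed in when it is done.

Besides the shell and the picture viewer there is one more tool, called after "Emit:" as a command line: name --argument value ..., lists and objects as JSON in quotes. jog_arm: Moves the arm, as the interface text tells. Its arguments: {"type":"object","properties":{"moves":{"type":"array","items":{"type":"array"}},"squeeze":{"type":"number"}},"required":["moves"]}

```bash
ls; mkdir -p pics
cat > h.py <<'E'
import numpy as np, cv2
from station import ctrl, eyes
from scipy.spatial.transform import Rotation as R
def grab(name,fn):
    o=ctrl.get_obs(); c=eyes.camera(name)
    cv2.imwrite(f'pics/{fn}.png',c['frame'][:,:,::-1]); 
    return o,c
E
python3 - <<'E'
from h import *
import pickle
for n in ['scene','side','wrist']:
    o,c=grab(n,n+'0'); pickle.dump((o,c),open(n+'0.pkl','wb'))
    print(n,{k:v for k,v in c.items() if k!='frame'})
print(o)
E
```

```text
pics
scene {'vertical_fov': 48.38765776380946, 'cx': 310.38581734604855, 'cy': 244.54113516074406, 'eye': array([-0.49354556,  0.6698383 ,  1.49917162]), 'attitude': array([-2.4207139 ,  0.01784767, -2.21919374])}
side {'vertical_fov': 48.70854192852486, 'cx': 318.2375300004446, 'cy': 247.7923375042979, 'eye': array([-0.16082834,  1.24550079,  0.6854735 ]), 'attitude': array([-1.9406919 , -0.01111099, -2.64672167])}
wrist {'vertical_fov': 59.65869723265991, 'cx': 321.38255590270296, 'cy': 233.42995688197632, 'hand_eye': array([[ 3.53887231e-04, -9.68927108e-01, -2.47346182e-01,
         7.16846857e-02],
       [ 9.99999898e-01,  2.73455543e-04,  3.59531350e-04,
        -5.10236226e-04],
       [-2.80721486e-04, -2.47346284e-01,  9.68927106e-01,
        -2.10474360e-01],
       [ 0.00000000e+00,  0.00000000e+00,  0.00000000e+00,
         1.00000000e+00]])}
{'time_s': 0.1, 'qpos': array([-6.65970478e-02,  3.00420592e-01,  1.52155359e+00, -1.29569473e-05,
        1.32069028e+00, -6.65577509e-02]), 'joint_vel': array([ 0.00055011, -0.00109397, -0.00203989,  0.00120485, -0.00045137,
        0.00044805]), 'tau': array([ 1.84928511e-03, -5.32644153e+01, -3.53284299e+01,  7.10431044e-02,
        2.34944851e-02, -7.30603051e-05]), 'ee_pos': array([5.49718000e-01, 1.36983864e-05, 1.73525678e-01]), 'eef_rot': array([-3.14052238e+00, -5.87623284e-05,  1.57076021e+00]), 'force': array([ 0.09740463, -0.35263979,  0.48665786]), 'moment': array([0.00347909, 0.03394925, 0.00483252]), 'grip_width': 0.09397849156581511}
```

View pics/scene0.png

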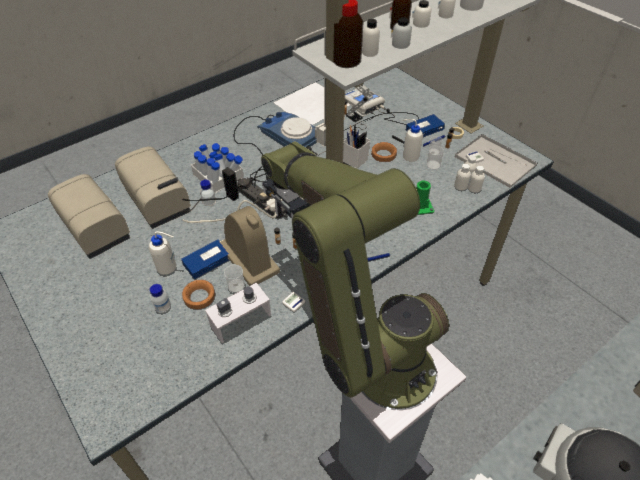

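View pics/side0.png

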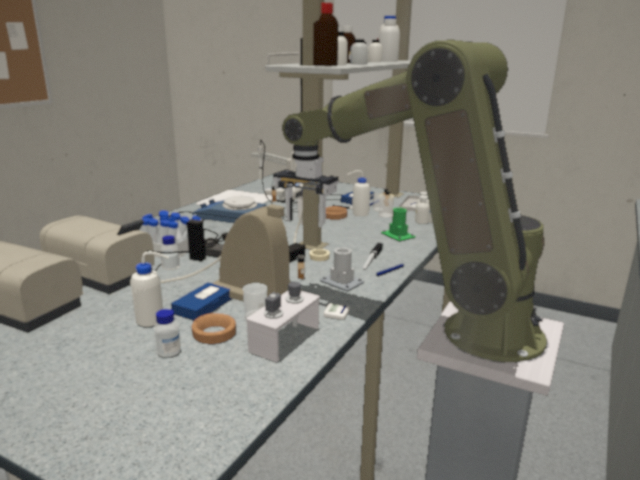

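View pics/wrist0.png

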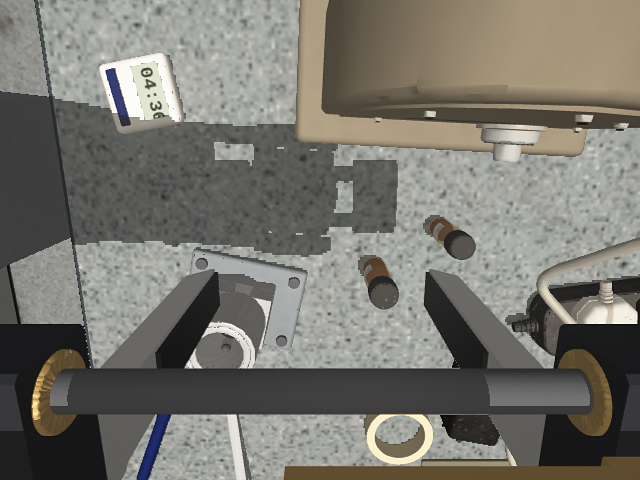

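```bash
cat >> h.py <<'E'
import pickle
def pose(o,c):
    if 'eye' in c: return np.array(c['eye']), R.from_euler('xyz',c['attitude']).as_matrix()
    T=np.eye(4); T[:3,:3]=R.from_euler('xyz',o['eef_rot']).as_matrix(); T[:3,3]=o['ee_pos']
    M=T@c['hand_eye']; return M[:3,3],M[:3,:3]
def ray(o,c,px):
    f=240/np.tan(np.radians(c['vertical_fov'])/2); e,A=pose(o,c)
    d=A@np.array([(px[0]-c['cx'])/f,(px[1]-c['cy'])/f,1.]); return e,d/np.linalg.norm(d)
def onz(o,c,px,z):
    e,d=ray(o,c,px); return e+d*(z-e[2])/d[2]
def proj(o,c,p):
    f=240/np.tan(np.radians(c['vertical_fov'])/2); e,A=pose(o,c); q=A.T@(np.array(p)-e)
    return np.array([c['cx']+f*q[0]/q[2],c['cy']+f*q[1]/q[2]])
def tri(L):
    S=np.zeros((3,3));b=np.zeros(3)
    for e,d in L:
        P=np.eye(3)-np.outer(d,d);S+=P;b+=P@e
    p=np.linalg.solve(S,b); return p,[np.linalg.norm((np.eye(3)-np.outer(d,d))@(p-e)) for e,d in L]
def ld(n): return pickle.load(open(n+'.pkl','rb'))
def take(n,fn):
    o,c=grab(n,fn); pickle.dump((o,c),open(fn+'.pkl','wb')); return o,c
def crop(fn,x0,y0,x1,y1,out,s=None):
    im=cv2.imread(f'pics/{fn}.png')[y0:y1,x0:x1]; s=s or min(800/(x1-x0),600/(y1-y0))
    cv2.imwrite(f'pics/{out}.png',cv2.resize(im,None,fx=s,fy=s,interpolation=cv2.INTER_CUBIC)); print(s)
E
python3 - <<'E'
from h import *
crop('scene0',180,220,320,325,'c1')
crop('side0',230,230,430,380,'c2')
E
```

```text
5.714285714285714
4.0
```

View pics/c1.png

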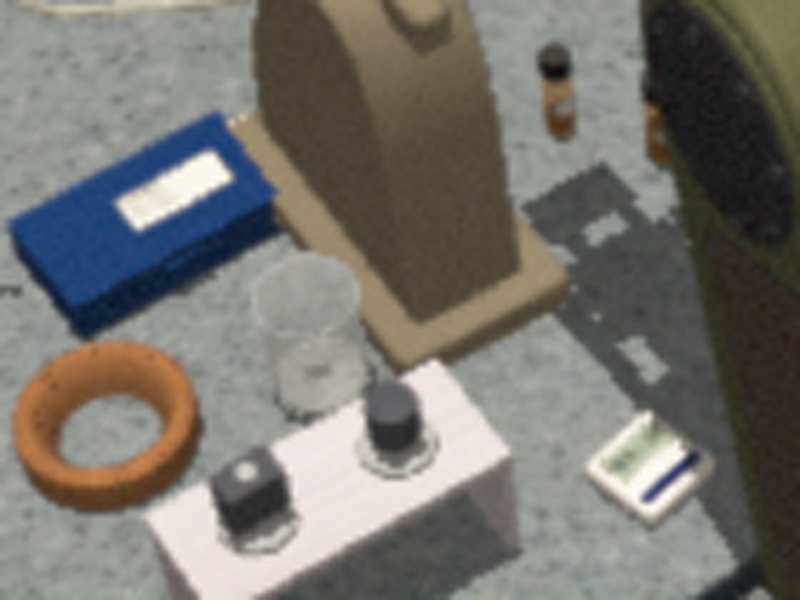

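View pics/c2.png

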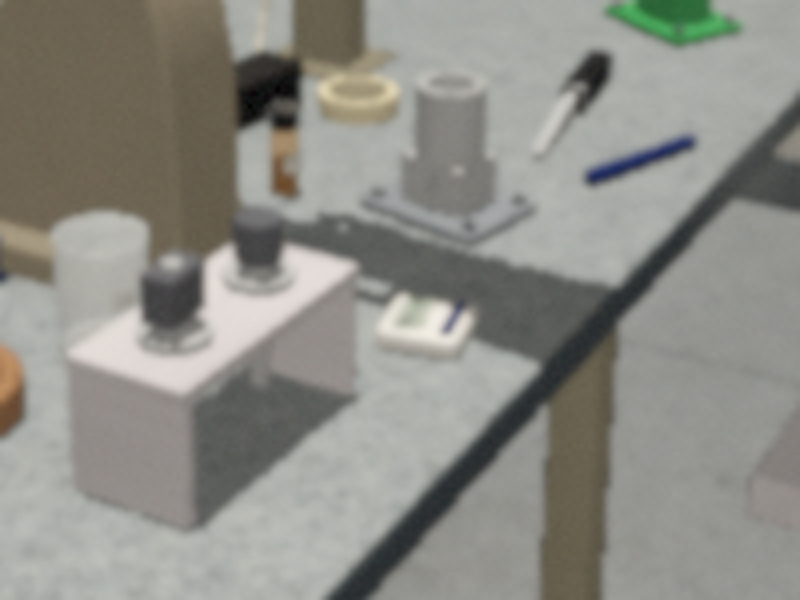

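Run:
```python
from h import *
s=ld('scene0'); d=ld('side0'); w=ld('wrist0')
k=40/7
S=lambda x,y:(180+x/k,220+y/k); D=lambda x,y:(230+x/4,230+y/4)
for nm,a,b in [('obl headtop',S(246,470),D(172,265)),('round top',S(392,393),D(258,215)),('rack c near right',S(512,458),D(358,265)),('rack far left(y+ near)',S(150,520),D(190,393)),('rack far',S(432,362),D(262,240)),('timer',S(650,468),D(425,320))]:
    print(nm,tri([ray(*s,a),ray(*d,b)]))
print('headtop z138', onz(*s,S(246,470),.138),onz(*d,D(172,265),.138))
print('sock mouth', onz(*d,D(452,85),.106), onz(*w,(222,347),.106))
print('base corners',[onz(*w,p,.01)[:2].round(4) for p in [(201,264),(294,283),(281,341)]])
print('drift tip/butt side',onz(*d,D(540,155),0),onz(*d,D(598,60),.026))
print('marker',onz(*d,D(590,178),.007),onz(*d,D(692,142),.007))
print('timer',onz(*d,D(425,320),.018)); print('machine corner',onz(*w,(298,140),.01),onz(*w,(590,155),.01))
for n,p in [('v0',(445,225)),('v1',(371,265))]: print(n,onz(*w,p,.0))
for n,p in [('v0',(461,245)),('v1',(384,291))]: print(n,onz(*w,p,.07))
print(onz(*s,S(400,365),0), 'machine top', tri([ray(*s,S(418,10)),ray(*d,(275,210))]))
```

```text
obl headtop (array([0.44896696, 0.32510941, 0.13907953]), [np.float64(0.00155670914699722), np.float64(0.001556709146997276)])
round top (array([0.44693088, 0.23245833, 0.13391571]), [np.float64(0.0020125496043361746), np.float64(0.0020125496043362245)])
rack c near right (array([0.39754001, 0.19064219, 0.09280298]), [np.float64(0.00018521492633485212), np.float64(0.0001852149263348387)])
rack far left(y+ near) (array([0.43682079, 0.3741326 , 0.10544193]), [np.float64(0.03413679896343465), np.float64(0.034136798963434654)])
rack far (array([0.47349952, 0.18960036, 0.0951254 ]), [np.float64(0.005993165397358549), np.float64(0.005993165397358721)])
timer (array([0.3913785 , 0.10367547, 0.0152201 ]), [np.float64(0.000584383704493201), np.float64(0.0005843837044933086)])
headtop z138 [0.45155333 0.32500939 0.138     ] [0.44799797 0.32425772 0.138     ]
sock mouth [ 0.46589259 -0.08464033  0.106     ] [ 0.47605841 -0.08564331  0.106     ]
base corners [array([ 0.436 , -0.0535]), array([ 0.5231, -0.0724]), array([ 0.5093, -0.1334])]
drift tip/butt side [ 0.45070287 -0.22409085  0.        ] [ 0.46752813 -0.38588991  0.026     ]
marker [ 0.39198576 -0.18689734  0.007     ] [ 0.3469866  -0.29572898  0.007     ]
timer [0.3898187  0.10804034 0.018     ]
machine corner [0.52874233 0.0603554  0.01      ] [0.78543809 0.04755934 0.01      ]
v0 [ 0.66558001 -0.01806405  0.        ]
v1 [ 0.59707052 -0.05774537  0.        ]
v0 [ 0.65805145 -0.01770466  0.07      ]
v1 [ 0.59946648 -0.05609598  0.07      ]
[0.55681574 0.17417    0.        ] machine top (array([0.56905947, 0.12159741, 0.27252621]), [np.float64(0.0006599970198137384), np.float64(0.0006599970198136944)])
```

Emit:
jog_arm --moves '[[[-20,0,30],[0,0,0],94],[[-50,0,60],[0,0,0],94],[[-80,20,90],[0,0,0],94],[[-110,50,120],[0,0,0],94],[[-130,80,140],[0,0,0],94]]'

```text
time_s: 0.57
ee_pos: [0.4264, 0.0694, 0.3076]
eef_rot: [3.141, -0.0, 1.569]
force: [0.3, 0.7, 0.2]
grip_width: 0.0943
```

Emit:
jog_arm --moves '[[[0,38,0],[0,0,0],94],[[0,76,0],[0,0,0],94],[[0,114,0],[0,0,0],94],[[0,152,-10],[0,0,0],94],[[0,190,-20],[0,0,0],94]]'

```text
time_s: 0.98
ee_pos: [0.4276, 0.2614, 0.2862]
eef_rot: [3.141, -0.001, 1.571]
force: [1.2, -0.1, -0.7]
grip_width: 0.0941
```

Emit:
jog_arm --moves '[[[0,20,0],[0,0,0],94],[[0,40,0],[0,0,0],94],[[0,40,0],[0,0,0],94],[[0,40,0],[0,0,0],94]]'

```text
time_s: 1.32
ee_pos: [0.4277, 0.2997, 0.2856]
eef_rot: [-3.141, 0.001, 1.572]
force: [-0.1, 0.2, 0.3]
grip_width: 0.0941
```

Run:
```python
from h import *
o,c=take('wrist','w1'); print(o['time_s'],o['ee_pos'],o['eef_rot'])
```

```text
1.3167 [0.42768588 0.29973335 0.28559349] [-3.14079953e+00  6.32666248e-04  1.57224859e+00]
```

View pics/w1.png

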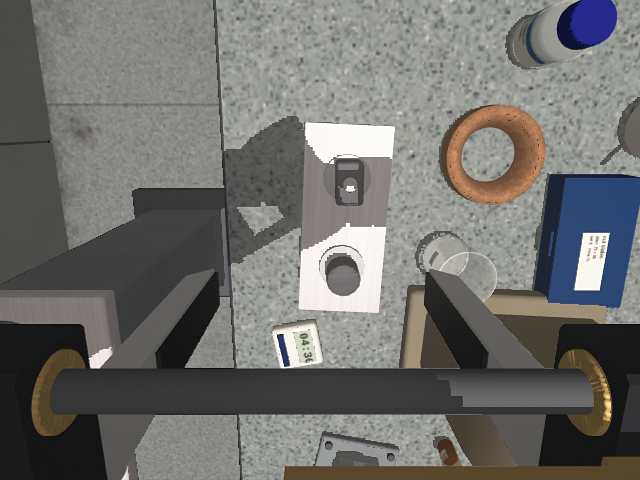

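Run:
```python
from h import *
crop('w1',290,110,410,320,'c3')
```

```text
2.857142857142857
```

View pics/c3.png

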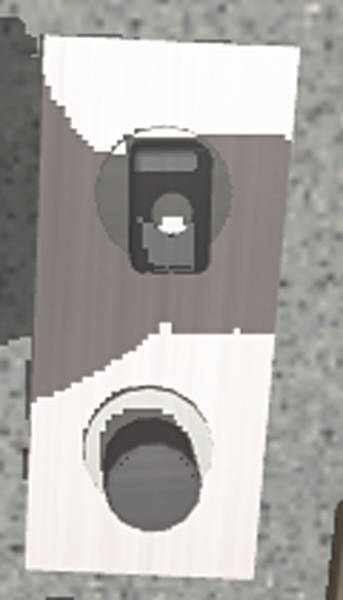

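Run:
```python
from h import *
w=ld('w1'); k=20/7
C=lambda x,y:(290+x/k,110+y/k)
print('top c hole',onz(*w,C(172,213),.138),'mid',onz(*w,C(171,208),.138))
P=[onz(*w,C(*q),.138)[:2].round(4) for q in [(130,148),(212,148),(208,262),(132,262)]];print(P)
print('flange ext', onz(*w,C(96,190),.096),onz(*w,C(232,190),.096))
print('rack',[onz(*w,C(*q),.09)[:2].round(4) for q in [(45,35),(300,45),(255,578),(27,570)]])
print('round',onz(*w,C(152,485),.138))
```

```text
top c hole [0.45184673 0.32321646 0.138     ] mid [0.45151865 0.32471794 0.138     ]
[array([0.439 , 0.3425]), array([0.4633, 0.3425]), array([0.463 , 0.3084]), array([0.44  , 0.3083])]
flange ext [0.42923112 0.32519012 0.096     ] [0.47460613 0.32527474 0.096     ]
rack [array([0.4124, 0.3752]), array([0.4962, 0.3722]), array([0.4882, 0.1821]), array([0.4043, 0.1851])]
round [0.44712306 0.23650779 0.138     ]
```

Emit:
jog_arm --moves '[[[12,12,-30],[0,0,0],94],[[24,24,-60],[0,0,0],94],[[24,24,-95],[0,0,0],94],[[24,24,-125],[0,0,0],94],[[24,24,-125],[0,0,0],94]]'

```text
time_s: 1.78
ee_pos: [0.4501, 0.321, 0.1556]
eef_rot: [-3.134, 0.005, 1.57]
force: [-1.6, -0.6, -0.5]
grip_width: 0.0939
```

Run:
```python
from h import *
o,c=take('wrist','w2'); print(o['time_s'],o['ee_pos'],o['eef_rot'])
print(proj(o,c,[.4518,.324,.138]))
```

```text
1.7833 [0.45014321 0.32095612 0.15564966] [-3.1342494   0.00473044  1.56952611]
[325.25735501 251.03225602]
```

View pics/w2.png

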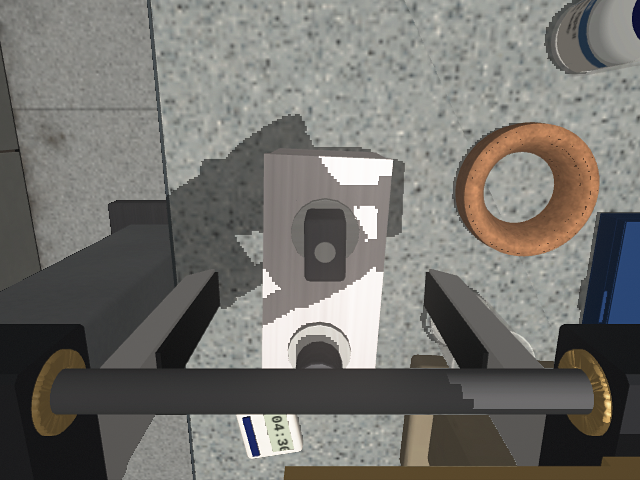

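Emit:
jog_arm --moves '[[[0,0,-25],[0,0,0],94],[[0,0,-48],[0,0,0],94],[[0,0,-52],[0,0,0],94],[[0,0,-52],[0,0,0],94],[[0,0,-52],[0,0,0],94]]'

```text
time_s: 2.25
ee_pos: [0.4529, 0.3237, 0.1116]
eef_rot: [3.139, -0.001, 1.57]
force: [0.1, -0.2, 0.1]
grip_width: 0.0938
```

Emit:
jog_arm --moves '[[[-1,0,-5],[0,0,0],94],[[-1,0,-6],[0,0,0],60],[[-1,0,-6],[0,0,0],20],[[-1,0,-6],[0,0,0],15],[[-1,0,-6],[0,0,0],15]]' --squeeze 45

```text
time_s: 2.67
ee_pos: [0.451, 0.3235, 0.1034]
eef_rot: [3.141, -0.0, 1.571]
force: [0.4, -0.8, -0.2]
grip_width: 0.0708
```

Emit:
jog_arm --moves '[[[0,0,0],[0,0,0],15],[[0,0,0],[0,0,0],15],[[0,0,0],[0,0,0],15],[[0,0,0],[0,0,0],15]]'

```text
time_s: 3.0
ee_pos: [0.4509, 0.3234, 0.1031]
eef_rot: [-3.142, 0.0, 1.571]
force: [-0.2, -0.9, 0.2]
grip_width: 0.0439
```

Emit:
jog_arm --moves '[[[0,0,0],[0,0,0],15],[[0,0,0],[0,0,0],15],[[0,0,0],[0,0,0],15],[[0,0,0],[0,0,0],15],[[0,0,0],[0,0,0],15]]'

```text
time_s: 3.42
ee_pos: [0.4511, 0.3235, 0.1032]
eef_rot: [3.141, -0.0, 1.571]
force: [1.1, 0.7, -0.0]
grip_width: 0.0229
```

Emit:
jog_arm --moves '[[[0,0,15],[0,0,0],15],[[0,0,35],[0,0,0],15],[[0,0,60],[0,0,0],15],[[0,0,90],[0,0,0],15],[[0,0,125],[0,0,0],15]]'

```text
time_s: 3.83
ee_pos: [0.4502, 0.323, 0.2281]
eef_rot: [-3.139, 0.002, 1.571]
force: [0.7, 0.3, -1.8]
grip_width: 0.0229
```

Emit:
jog_arm --moves '[[[0,0,30],[0,0,0],15],[[0,0,40],[0,0,0],15],[[0,0,40],[0,0,0],15],[[0,0,40],[0,0,0],15]]'

```text
time_s: 4.17
ee_pos: [0.4507, 0.3233, 0.2665]
eef_rot: [-3.14, 0.001, 1.571]
force: [0.7, 0.4, -2.8]
grip_width: 0.0229
```

Run:
```python
from h import *
o,c=take('side','s1'); print(o['time_s'],o['ee_pos'],o['eef_rot'],o['force'],o['grip_width'])
o,c=take('wrist','w3')
a=cv2.imread('pics/s1.png')[90:390,180:480];b=cv2.imread('pics/w3.png')
cv2.imwrite('pics/c4.png',np.hstack([cv2.resize(a,(400,400)),cv2.resize(b,(400,300))[:,:] if 0 else cv2.copyMakeBorder(cv2.resize(b,(400,300)),0,100,0,0,0)]))
```

```text
4.1667 [0.45066062 0.32327979 0.26645845] [-3.14012115e+00  8.78753529e-04  1.57079784e+00] [ 0.70515643  0.39776549 -2.7535377 ] 0.022855566874905316
```

View pics/c4.png

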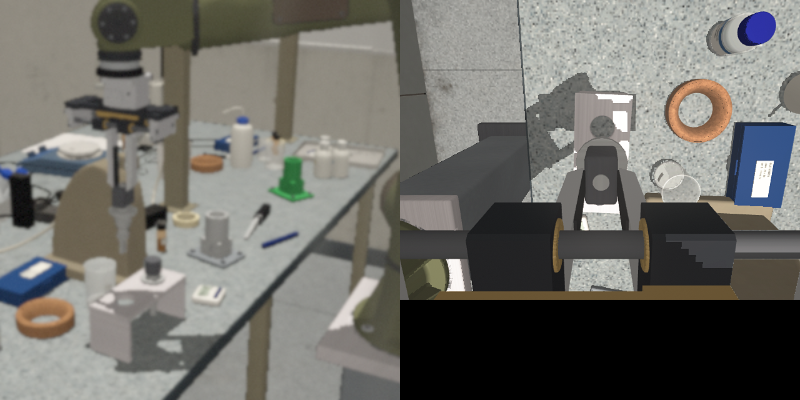

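Emit:
jog_arm --moves '[[[0,-38,0],[0,0,0],15],[[0,-76,0],[0,0,0],15],[[0,-114,0],[0,0,0],15],[[0,-152,0],[0,0,0],15],[[0,-190,0],[0,0,0],15]]'

```text
time_s: 4.68
ee_pos: [0.45, 0.1317, 0.2663]
eef_rot: [-3.139, 0.001, 1.571]
force: [0.2, -0.1, -2.1]
grip_width: 0.0229
```

Emit:
jog_arm --moves '[[[0,-38,0],[0,0,0],15],[[0,-76,0],[0,0,0],15],[[5,-114,0],[0,0,0],15],[[15,-152,0],[0,0,0],15],[[20,-190,0],[0,0,0],15]]'

```text
time_s: 5.1
ee_pos: [0.4706, -0.0584, 0.2665]
eef_rot: [-3.139, -0.001, 1.571]
force: [1.2, 0.0, -1.7]
grip_width: 0.0231
```

Emit:
jog_arm --moves '[[[0,-30,0],[0,0,0],15],[[0,-60,0],[0,0,0],15],[[0,-80,0],[0,0,0],15],[[0,-90,0],[0,0,0],15],[[0,-90,0],[0,0,0],15]]'

```text
time_s: 5.52
ee_pos: [0.4705, -0.1477, 0.2666]
eef_rot: [-3.139, -0.001, 1.569]
force: [0.1, 0.6, -2.6]
grip_width: 0.0231
```

Emit:
jog_arm --moves '[[[0,0,0],[0,0,0],15],[[0,0,0],[0,0,0],15]]'

```text
time_s: 5.68
ee_pos: [0.4709, -0.1454, 0.2677]
eef_rot: [-3.141, -0.0, 1.572]
force: [1.1, 0.1, -2.0]
grip_width: 0.0229
```

Run:
```python
from h import *
o,c=take('wrist','w4'); print(o['time_s'],o['ee_pos'],o['eef_rot'],o['qpos'])
o,c=take('side','s2')
crop('s2',300,200,460,320,'c5')
```

```text
5.6833 [ 0.47094568 -0.14542037  0.26771164] [-3.14106556e+00 -4.61530068e-04  1.57170861e+00] [-3.73965858e-01  1.14122894e-01  1.52846557e+00  2.37077547e-04
  1.49966367e+00 -3.74895194e-01]
5.0
```

View pics/w4.png

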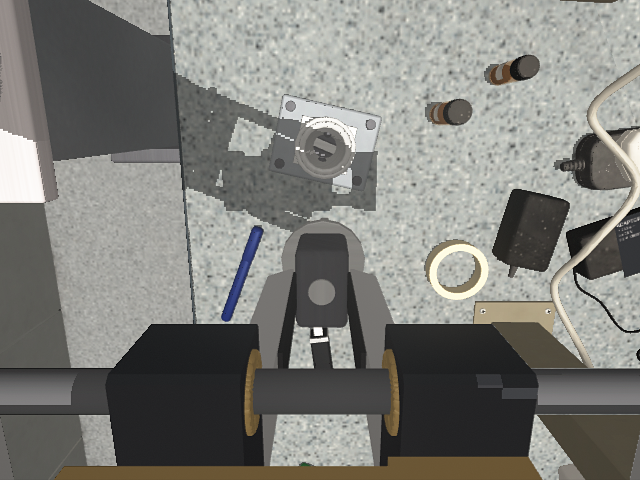

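View pics/c5.png

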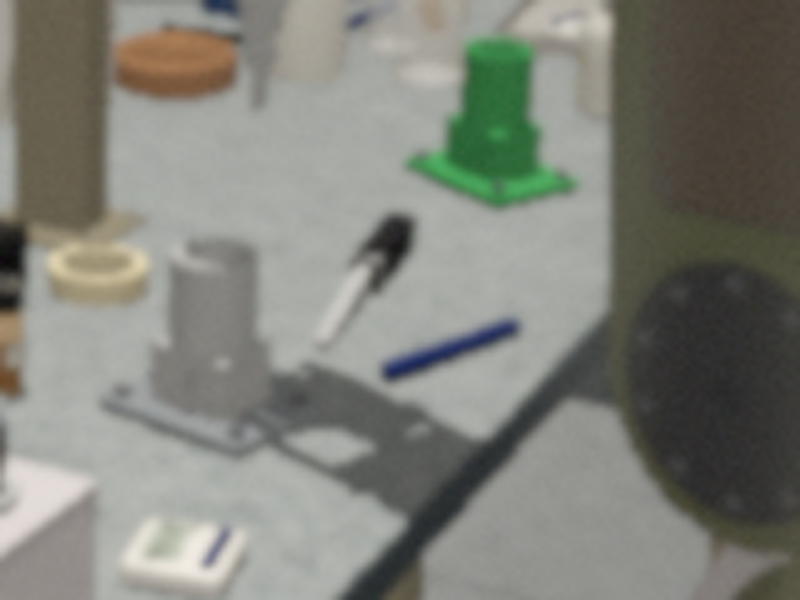

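The slot may even be visible inside the bore. Crop.

Run:
```python
from h import *
crop('w4',265,85,393,193,'c6')
```

```text
5.555555555555555
```

View pics/c6.png

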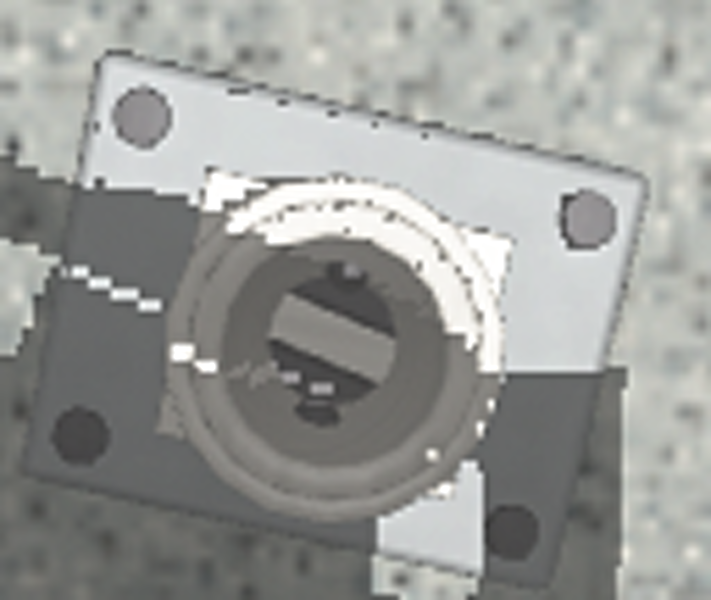

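Run:
```python
from h import *
w=ld('w4'); k=50/9
C=lambda x,y:(265+x/k,85+y/k)
H=[onz(*w,C(*q),.010)[:2] for q in [(143,118),(587,219),(512,531),(80,435)]]; print(np.round(H,4),np.mean(H,0))
B=[onz(*w,C(*q),.010)[:2] for q in [(107,58),(645,182),(548,587),(25,475)]]; print(np.round(B,4),np.mean(B,0))
for X in(H,B):
    v=X[1]-X[0]+X[2]-X[3]; print(np.degrees(np.arctan2(v[1],v[0])), np.linalg.norm(v)/2)
E_=[onz(*w,C(*q),.106) for q in [(170,350),(502,340),(335,180),(335,520)]];print(np.round(E_,4)); print('nose c',(E_[0][0]+E_[1][0])/2,(E_[2][1]+E_[3][1])/2)
I=[onz(*w,C(*q),.057)[:2] for q in [(280,307),(393,344),(275,330),(390,372)]];print(np.round(I,4))
for a,b in((0,1),(2,3),):
    v=I[b]-I[a];print('slot edge',np.degrees(np.arctan2(v[1],v[0])))
for p in [(288,293),(398,332),(270,340),(380,378)]:print(onz(*w,C(*p),.057)[:2])
d=ld('s2'); D=lambda x,y:(300+x/5,200+y/5)
print('side mouth', onz(*d,D(213,252),.106),onz(*d,D(213,252),.106))
```

```text
[[ 0.4375 -0.0525]
 [ 0.5237 -0.0713]
 [ 0.5105 -0.1321]
 [ 0.4239 -0.1131]] [ 0.4739     -0.09224453]
[[ 0.4308 -0.0415]
 [ 0.5348 -0.0643]
 [ 0.518  -0.1434]
 [ 0.4127 -0.121 ]] [ 0.47407049 -0.09256788]
-12.331073251241078 0.0883966211128032
-12.188633310746058 0.10701984754958456
[[ 0.4479 -0.0918  0.106 ]
 [ 0.5    -0.0902  0.106 ]
 [ 0.4737 -0.066   0.106 ]
 [ 0.4739 -0.1184  0.106 ]]
nose c 0.4739695606989093 -0.09222584812549359
[[ 0.4645 -0.0867]
 [ 0.4846 -0.0931]
 [ 0.4636 -0.0907]
 [ 0.4841 -0.098 ]]
slot edge -17.677957721103105
slot edge -19.625777620486815
[ 0.46593281 -0.08425648]
[ 0.48543223 -0.09097657]
[ 0.46272624 -0.09239591]
[ 0.48230695 -0.09900674]
side mouth [ 0.46995238 -0.09027621  0.106     ] [ 0.46995238 -0.09027621  0.106     ]
```

Emit:
jog_arm --moves '[[[1,10,0],[0,0,1.4],15],[[2,20,0],[0,0,2.8],15],[[3,30,0],[0,0,4.2],15],[[3,45,0],[0,0,5.6],15],[[3,53,0],[0,0,7],15]]'

```text
time_s: 6.2
ee_pos: [0.4739, -0.0916, 0.2682]
eef_rot: [3.141, -0.0, 2.189]
force: [-0.5, -0.2, -1.2]
grip_width: 0.0228
```

Emit:
jog_arm --moves '[[[0,0,0],[0,0,1.4],15],[[0,0,0],[0,0,2.8],15],[[0,0,0],[0,0,4.2],15],[[0,0,0],[0,0,5.6],15],[[0,0,0],[0,0,7],15]]'

```text
time_s: 6.62
ee_pos: [0.474, -0.0926, 0.2682]
eef_rot: [3.141, 0.0, 2.8]
force: [0.0, 0.3, -1.6]
grip_width: 0.0226
```

Emit:
jog_arm --moves '[[[0,0,0],[0,0,0.3],15],[[0,0,0],[0,0,0.3],15],[[0,0,0],[0,0,0.3],15]]'

```text
time_s: 6.87
ee_pos: [0.474, -0.0929, 0.2682]
eef_rot: [3.142, 0.0, 2.818]
force: [0.2, -0.4, -2.0]
grip_width: 0.0224
```

Run:
```python
from h import *
o,c=take('wrist','w5'); print(o['time_s'],o['ee_pos'],np.degrees(o['eef_rot']),o['qpos'],o['grip_width'],o['force'])
T=R.from_euler('xyz',o['eef_rot']).as_matrix(); print('axis hole',proj(o,c,o['ee_pos']-T[:,2]*.035),'sock',proj(o,c,[.474,-.0924,.106]))
```

```text
6.8667 [ 0.47395249 -0.0929332   0.26818122] [1.79996436e+02 1.01290714e-02 1.61463818e+02] [-2.69510286e-01  9.02053941e-02  1.55365754e+00  5.27169812e-05
  1.49754983e+00 -1.51679307e+00] 0.022446420313611066 [ 0.1548731  -0.43047796 -1.97621951]
axis hole [321.55665938 292.32634606] sock [321.92893218 208.47810331]
```

View pics/w5.png

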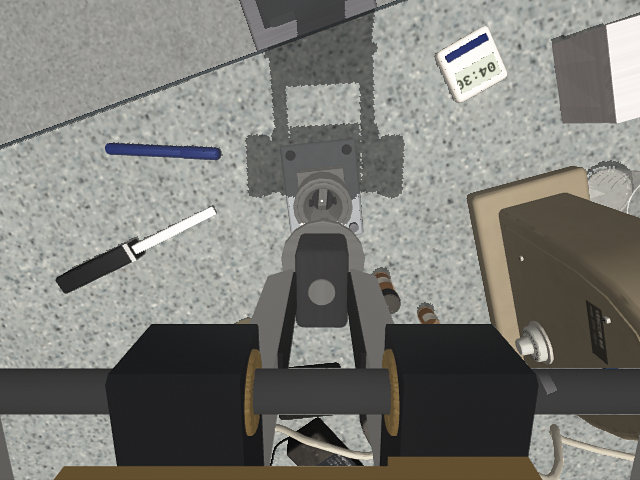

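Emit:
jog_arm --moves '[[[0,0.5,-30],[0,0,0],15],[[0,0.5,-60],[0,0,0],15],[[0,0.5,-80],[0,0,0],15],[[0,0.5,-80],[0,0,0],15],[[0,0.5,-80],[0,0,0],15]]'

```text
time_s: 7.33
ee_pos: [0.4738, -0.0929, 0.1883]
eef_rot: [-3.142, -0.001, 2.818]
force: [-0.3, 0.5, -1.0]
grip_width: 0.0231
```

Run:
```python
from h import *
o,c=take('side','s3'); print(o['time_s'],o['ee_pos'],np.degrees(o['eef_rot']),o['force'])
crop('s3',270,150,430,290,'c7',4)
```

```text
7.3333 [ 0.47383835 -0.09288081  0.18829246] [-1.79996406e+02 -5.75204844e-02  1.61462215e+02] [-0.30466142  0.51768473 -0.95434959]
4
```

View pics/c7.png

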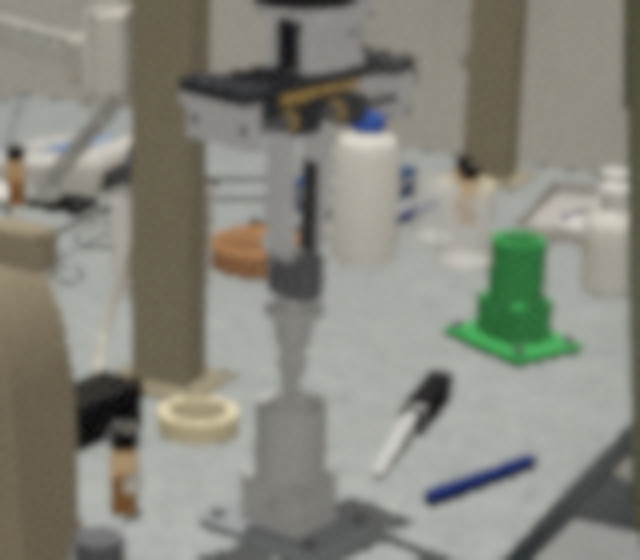

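Emit:
jog_arm --moves '[[[0,0.5,-12],[0,0,0],15],[[0,0.5,-24],[0,0,0],15],[[0,0.5,-36],[0,0,0],15],[[0,0.5,-40],[0,0,0],15],[[0,0.5,-40],[0,0,0],15]]'

```text
time_s: 7.8
ee_pos: [0.4742, -0.0926, 0.1487]
eef_rot: [3.142, 0.001, 2.818]
force: [0.5, -0.0, -1.0]
grip_width: 0.023
```

Emit:
jog_arm --moves '[[[0,0.3,-3],[0,0,0],15],[[0,0.3,-6],[0,0,0],15],[[0,0.3,-9],[0,0,0],15],[[0,0.3,-11],[0,0,0],15],[[0,0.3,-11],[0,0,0],15]]'

```text
time_s: 8.22
ee_pos: [0.4738, -0.0923, 0.1368]
eef_rot: [-3.141, -0.0, 2.819]
force: [-0.6, -0.3, -1.6]
grip_width: 0.023
```

Emit:
jog_arm --moves '[[[0,0,-3],[0,0,0],15],[[0,0,-6],[0,0,0],15],[[0,0,-8],[0,0,0],15],[[0,0,-8],[0,0,0],15]]'

```text
time_s: 8.55
ee_pos: [0.4738, -0.0923, 0.1287]
eef_rot: [-3.141, -0.0, 2.819]
force: [-0.2, -1.1, -3.0]
grip_width: 0.0229
```

Emit:
jog_arm --moves '[[[0,0,-3],[0,0,0],15],[[0,0,-6],[0,0,0],15],[[0,0,-8],[0,0,0],15],[[0,0,-8],[0,0,0],15]]'

```text
time_s: 8.88
ee_pos: [0.4733, -0.0921, 0.1199]
eef_rot: [-3.141, -0.002, 2.819]
force: [0.6, -1.0, -9.2]
grip_width: 0.0231
```

Emit:
jog_arm --moves '[[[0,0,-1],[0,0,0],15],[[0,0,-2],[0,0,0],15],[[0,0,-2],[0,0,0],15]]'

```text
time_s: 9.13
ee_pos: [0.474, -0.0923, 0.119]
eef_rot: [-3.142, 0.0, 2.819]
force: [-0.1, -0.8, -2.7]
grip_width: 0.0229
```

Emit:
jog_arm --moves '[[[0,0,-1.5],[0,0,0],15],[[0,0,-3],[0,0,0],15],[[0,0,-3],[0,0,0],15]]'

```text
time_s: 9.38
ee_pos: [0.4748, -0.0923, 0.1186]
eef_rot: [3.141, 0.003, 2.819]
force: [-7.8, 2.4, 25.0]
grip_width: 0.023
```

Run:
```python
from h import *
o,c=take('side','s4'); print(o['time_s'],o['ee_pos'],np.degrees(o['eef_rot']),o['force'])
crop('s4',300,200,390,290,'c8',6.6)
```

```text
9.3833 [ 0.47484758 -0.09228899  0.11864094] [1.79977084e+02 1.77719726e-01 1.61511697e+02] [-7.75214693  2.42723982 25.04669359]
6.6
```

View pics/c8.png

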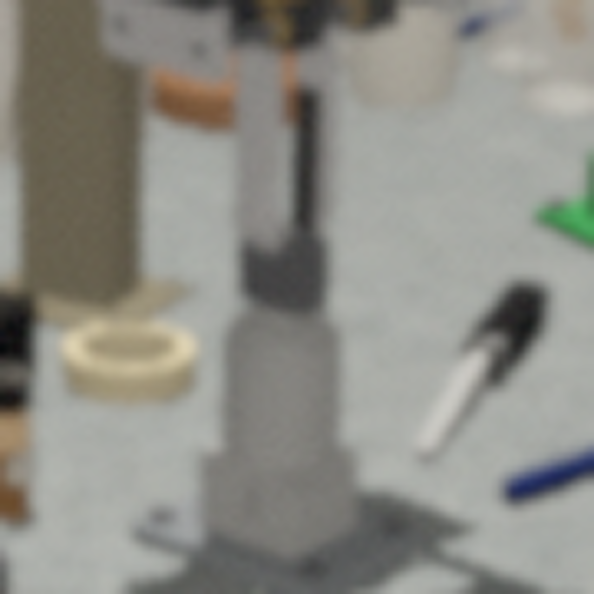

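Emit:
jog_arm --moves '[[[0,0,2.5],[0,0,0],15],[[0,0,2.5],[0,0,0],60],[[0,0,2.5],[0,0,0],60],[[0,0,2.5],[0,0,0],60],[[0,0,2.5],[0,0,0],60]]'

```text
time_s: 9.85
ee_pos: [0.4739, -0.0922, 0.1184]
eef_rot: [3.141, -0.0, 2.819]
force: [0.9, 0.1, 0.8]
grip_width: 0.0465
```

Emit:
jog_arm --moves '[[[0,0,0],[0,0,0],60],[[0,0,10],[0,0,0],60],[[0,0,40],[0,0,0],60],[[0,0,80],[0,0,0],60],[[0,0,110],[0,0,0],60]]'

```text
time_s: 10.27
ee_pos: [0.474, -0.0923, 0.2319]
eef_rot: [3.141, 0.002, 2.819]
force: [0.7, -0.5, 0.5]
grip_width: 0.0599
```

Run:
```python
from h import *
o,c=take('side','s5'); print(o['time_s'],o['ee_pos'],np.degrees(o['eef_rot']),o['force'],o['grip_width'])
crop('s5',300,200,390,290,'c9',6.6)
w=ld('w5')
print([onz(*w,p,0) for p in [(215,211)]],[onz(*w,p,.026) for p in [(60,284),(135,250)]])
crop('w5',50,190,250,300,'c10',4)
```

```text
10.2667 [ 0.47398129 -0.0922548   0.2319236 ] [1.79993948e+02 9.03842372e-02 1.61499739e+02] [ 0.67661253 -0.54063561  0.54426522] 0.059894294752121546
6.6
[array([ 0.45679329, -0.21771936,  0.        ])] [array([ 0.47676384, -0.41122049,  0.026     ]), array([ 0.46691397, -0.31211115,  0.026     ])]
4
```

View pics/c9.png

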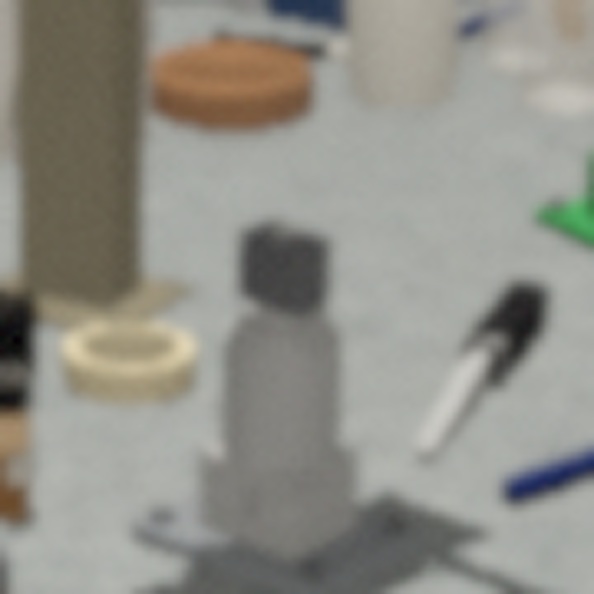

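View pics/c10.png

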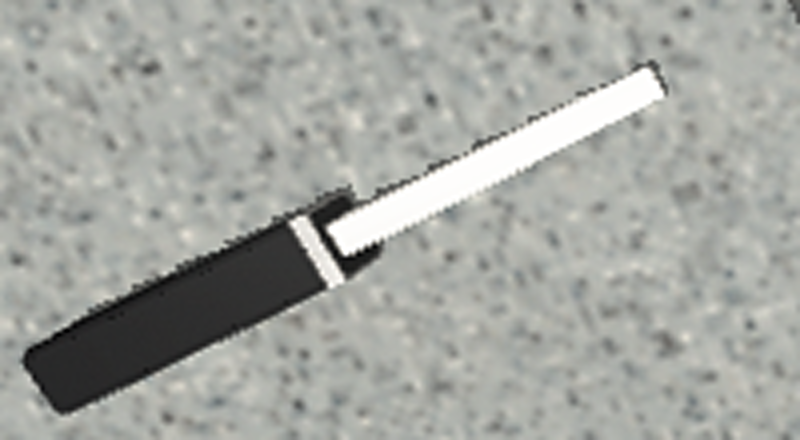

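Run:
```python
from h import *
w=ld('w5'); C=lambda x,y:(50+x/4,190+y/4)
b=onz(*w,C(43,386),.026); t=onz(*w,C(657,80),.006); r=onz(*w,C(338,240),.022)
# handle edges for yaw
e1=[onz(*w,C(*p),.026) for p in [(25,360),(300,217)]]; e2=[onz(*w,C(*p),.026) for p in [(62,412),(335,288)]]
print(b,r,t,np.linalg.norm((t-b)[:2]))
for v in (t-b,e1[1]-e1[0],e2[1]-e2[0]): print(np.degrees(np.arctan2(v[1],v[0])))
u=(t-b)[:2];u/=np.linalg.norm(u);m=(b+t)[:2]/2; print('origin',m,'grip',m-.065*u)
print('handle w',np.linalg.norm(e1[0]-e2[0]))
print('side check tip',)
```

```text
[ 0.47979989 -0.41182691  0.026     ] [ 0.46727682 -0.31478834  0.022     ] [ 0.45478947 -0.21624519  0.006     ] 0.19717437065980697
97.28726569090848
98.43115626139473
95.85921034796542
origin [ 0.46729468 -0.31403605] grip [ 0.47553955 -0.37851102]
handle w 0.01797574701347255
side check tip
```

Emit:
jog_arm --moves '[[[0,-25,0],[0,0,-1.4],60],[[0,-55,0],[0,0,-2.8],60],[[0,-90,0],[0,0,-4.2],60],[[0,-120,0],[0,0,-5.6],60],[[1,-150,0],[0,0,-7],60]]'

```text
time_s: 10.73
ee_pos: [0.4746, -0.2438, 0.2292]
eef_rot: [3.141, 0.0, 2.202]
force: [1.8, 0.1, 1.0]
grip_width: 0.0601
```

Emit:
jog_arm --moves '[[[0,-30,0],[0,0,-1.4],60],[[0,-60,0],[0,0,-2.8],60],[[0,-90,0],[0,0,-4.2],60],[[0,-120,0],[0,0,-5.6],60],[[1,-136,-30],[0,0,-5.9],60]]'

```text
time_s: 11.15
ee_pos: [0.4768, -0.3824, 0.2036]
eef_rot: [3.136, 0.007, 1.684]
force: [-0.2, -0.1, 0.1]
grip_width: 0.0603
```

Emit:
jog_arm --moves '[[[0,0,-20],[0,0,0],60],[[0,0,-50],[0,0,0],60],[[0,0,-70],[0,0,0],60],[[0,0,-70],[0,0,0],60],[[0,0,-70],[0,0,0],60]]'

```text
time_s: 11.57
ee_pos: [0.4759, -0.3781, 0.1289]
eef_rot: [-3.141, -0.001, 1.693]
force: [0.2, -0.2, -0.1]
grip_width: 0.0603
```

Run:
```python
from h import *
o,c=take('wrist','w6'); print(o['time_s'],o['ee_pos'],np.degrees(o['eef_rot']),o['force'],o['qpos'])
print(proj(o,c,[.4548,-.2162,.006]),proj(o,c,[.4673,-.314,.026]))
```

```text
11.5667 [ 0.475862   -0.37812807  0.12886599] [-1.79962596e+02 -4.86283930e-02  9.69996174e+01] [ 0.18362232 -0.2280379  -0.14110951] [-7.31735910e-01  4.66342552e-01  1.39936556e+00  6.84568457e-05
  1.27695329e+00 -8.53922419e-01]
[320.46446665  -4.88790905] [321.09221696 136.66241931]
```

View pics/w6.png

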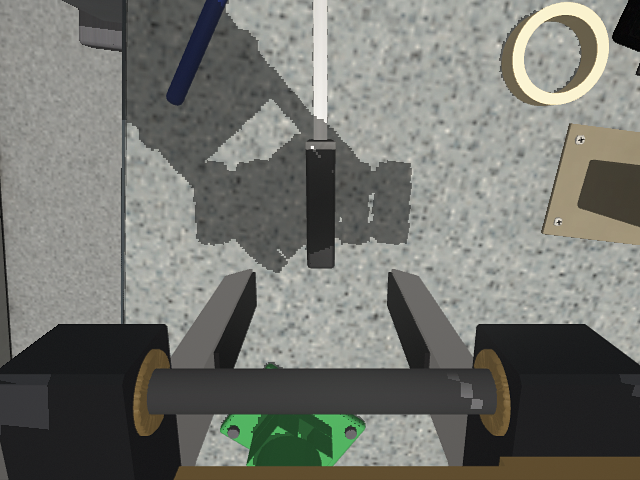

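Run:
```python
from h import *
w=ld('w6')
print('butt',onz(*w,(320.5,267),.022),'root',onz(*w,(320,138),.022),onz(*w,(320,141),.026))
print('green holes',[onz(*w,p,.01) for p in [(234,432),(350,432)]])
print('green mouth side',onz(*ld('side0'),(399,210),.106))
```

```text
butt [ 0.47921962 -0.41484467  0.022     ] root [ 0.4666227  -0.31514313  0.022     ] [ 0.46688441 -0.31716671  0.026     ]
green holes [array([ 0.41993543, -0.58801708,  0.01      ]), array([ 0.52626158, -0.57489535,  0.01      ])]
green mouth side [ 0.46755412 -0.56607349  0.106     ]
```

Emit:
jog_arm --moves '[[[-0.5,-1,-35],[0,0,0],60],[[-0.5,-1,-70],[0,0,0],60],[[-0.5,-1,-100],[0,0,0],60],[[-0.5,-1,-115],[0,0,0],60],[[-0.5,-1,-122],[0,0,0],60]]'

```text
time_s: 12.03
ee_pos: [0.4755, -0.3792, 0.006]
eef_rot: [-3.141, -0.001, 1.693]
force: [0.3, -0.8, -0.1]
grip_width: 0.0601
```

Emit:
jog_arm --moves '[[[0,0,-2],[0,0,0],60],[[0,0,-2],[0,0,0],15],[[0,0,-2],[0,0,0],15],[[0,0,-2],[0,0,0],15],[[0,0,-2],[0,0,0],15]]'

```text
time_s: 12.45
ee_pos: [0.4759, -0.3797, 0.0058]
eef_rot: [3.14, 0.001, 1.693]
force: [0.5, 0.4, 1.0]
grip_width: 0.0367
```

Emit:
jog_arm --moves '[[[0,0,0],[0,0,0],15],[[0,0,0],[0,0,0],15],[[0,0,0],[0,0,0],15],[[0,0,0],[0,0,0],15]]'

```text
time_s: 12.78
ee_pos: [0.4755, -0.3793, 0.0047]
eef_rot: [3.142, 0.0, 1.693]
force: [-0.7, 0.1, 0.8]
grip_width: 0.0154
```

Run:
```python
from h import *
o,c=take('wrist','w7'); print(o['time_s'],o['ee_pos'],o['grip_width'],o['force'])
```

```text
12.7833 [ 0.4754679  -0.37928731  0.00467584] 0.01541486934120816 [-0.65050207  0.13422607  0.77041204]
```

View pics/w7.png

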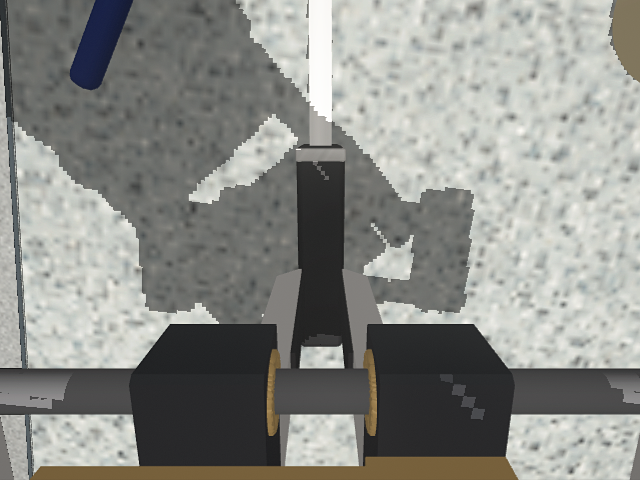

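Emit:
jog_arm --moves '[[[0,0,0],[0,0,0],8],[[0,0,0],[0,0,0],5],[[0,0,0],[0,0,0],5],[[0,0,0],[0,0,0],5]]'

```text
time_s: 13.17
ee_pos: [0.4755, -0.3793, 0.0046]
eef_rot: [3.142, 0.0, 1.693]
force: [0.3, 0.0, -0.8]
grip_width: 0.0049
```

Run:
```python
from h import *
crop('w7',240,100,400,360,'c11')
```

```text
2.3076923076923075
```

View pics/c11.png

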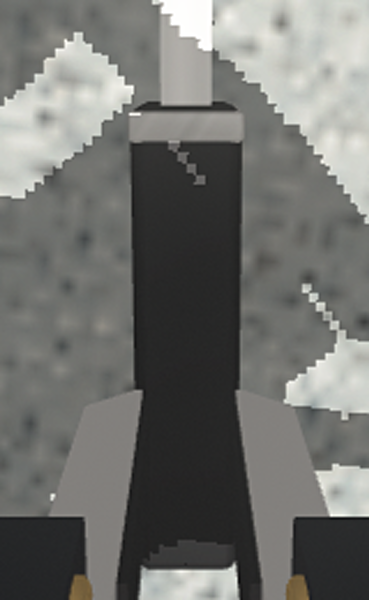

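Run:
```python
from h import *
o,c=take('wrist','w8'); 
o,c=take('side','s6'); crop('s6',300,150,460,270,'c12')
```

```text
5.0
```

View pics/w8.png

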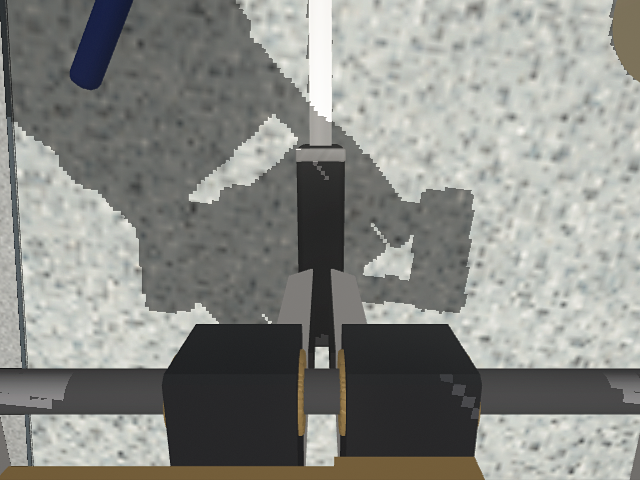

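View pics/c12.png

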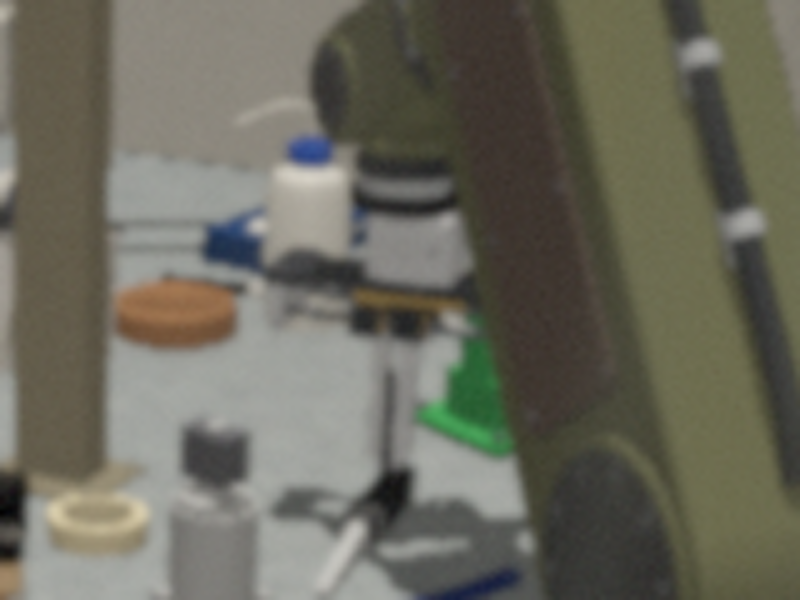

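Emit:
jog_arm --moves '[[[0,0,3],[0,0,0],60],[[0,0,3],[0,0,0],60],[[0,0,3],[0,0,0],60],[[0,0,3],[0,0,0],60],[[0,0,3],[0,0,0],60]]'

```text
time_s: 13.68
ee_pos: [0.4754, -0.3792, 0.0076]
eef_rot: [-3.142, -0.0, 1.693]
force: [-0.4, -0.3, -0.7]
grip_width: 0.0351
```

Emit:
jog_arm --moves '[[[0,0,0],[0,0,0],60],[[0,0,0],[0,0,0],60],[[0,0,-5],[0,0,0],60],[[0,0,-10],[0,0,0],60],[[0,0,-10],[0,0,0],60]]'

```text
time_s: 14.1
ee_pos: [0.4749, -0.3788, -0.0038]
eef_rot: [-3.14, -0.001, 1.693]
force: [-0.1, -0.2, 0.3]
grip_width: 0.0597
```

Run:
```python
from h import *
o,c=take('wrist','w9'); print(o['time_s'],o['ee_pos'],o['grip_width'],o['force'])
o,c=take('side','s7'); crop('s7',300,150,460,270,'c13')
```

```text
14.1 [ 0.47489809 -0.37877166 -0.00384062] 0.05974568944935531 [-0.06999904 -0.20104623  0.25640948]
5.0
```

View pics/w9.png

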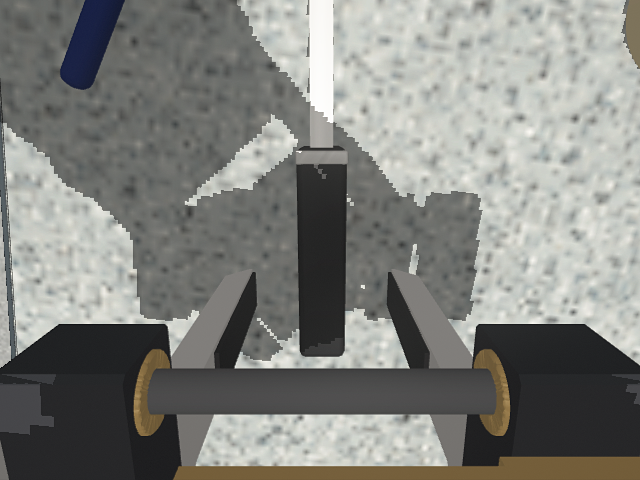

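View pics/c13.png

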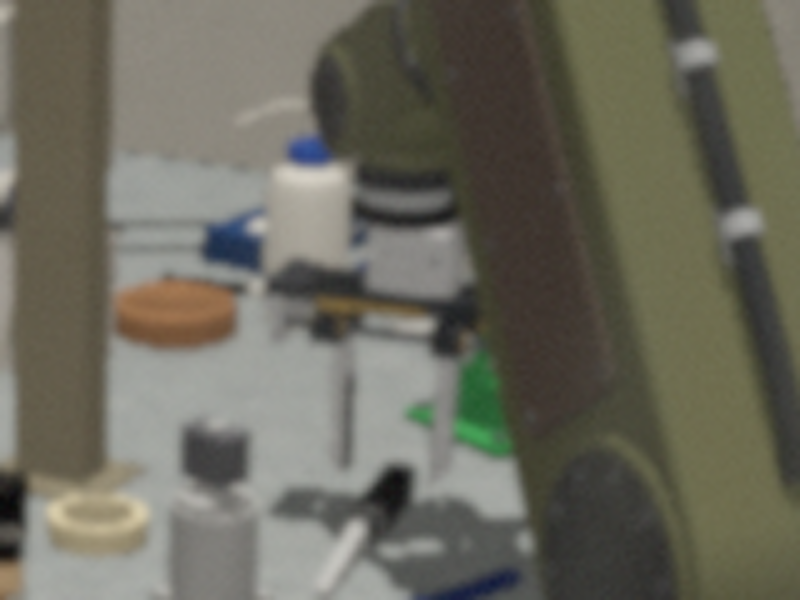

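Run:
```python
from h import *
d=ld('s7')
for p in [(345,468),(438,476)]:
    e,r=ray(*d,(300+p[0]/5,150+p[1]/5)); print(e+r*(-.379-e[1])/r[1])
```

```text
[ 0.50445855 -0.379       0.02649754]
[ 0.43506264 -0.379       0.03374086]
```

Emit:
jog_arm --moves '[[[0,0,-5],[0,0,0],60],[[0,0,-10],[0,0,0],60],[[0,0,-14],[0,0,0],60],[[0,0,-14],[0,0,0],60]]'

```text
time_s: 14.53
ee_pos: [0.475, -0.3788, -0.0176]
eef_rot: [-3.141, -0.001, 1.693]
force: [0.1, -0.1, -0.6]
grip_width: 0.0603
```

Run:
```python
from h import *
o,c=take('side','s8'); print(o['ee_pos'],o['force']);crop('s8',340,200,440,275,'c14')
```

```text
[ 0.47499174 -0.37884729 -0.01760286] [ 0.08680037 -0.06463284 -0.61736838]
8.0
```

View pics/c14.png

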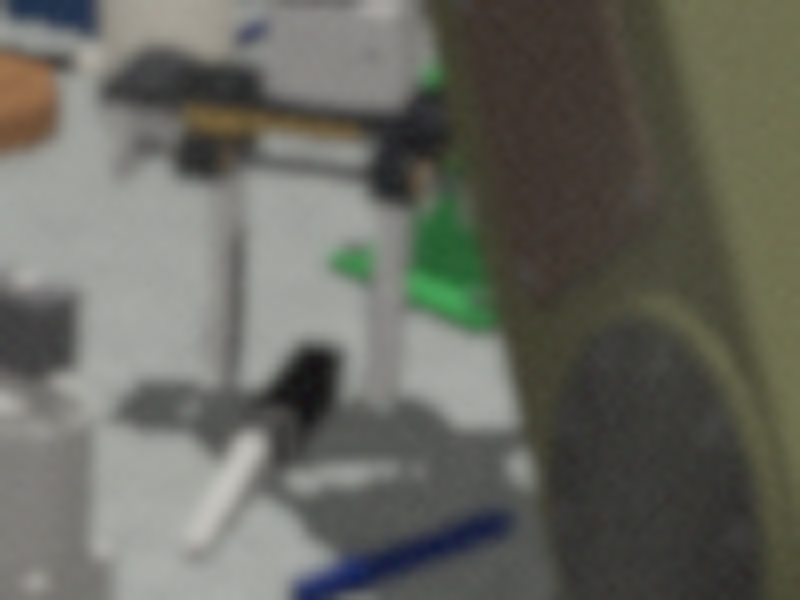

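Emit:
jog_arm --moves '[[[0,0,-2],[0,0,0],60],[[0,0,-3],[0,0,0],15],[[0,0,-3],[0,0,0],15],[[0,0,-3],[0,0,0],15],[[0,0,-3],[0,0,0],15]]' --squeeze 55

```text
time_s: 15.0
ee_pos: [0.4755, -0.3793, -0.0193]
eef_rot: [3.141, 0.0, 1.693]
force: [-0.6, 0.1, -1.1]
grip_width: 0.037
```

Emit:
jog_arm --moves '[[[0,0,0],[0,0,0],15],[[0,0,0],[0,0,0],15],[[0,0,0],[0,0,0],15],[[0,0,0],[0,0,0],15]]'

```text
time_s: 15.33
ee_pos: [0.4755, -0.3793, -0.0193]
eef_rot: [3.142, 0.0, 1.693]
force: [-0.7, 0.7, 0.6]
grip_width: 0.0217
```

Emit:
jog_arm --moves '[[[0,0,8],[0,0,0],15],[[0,0,20],[0,0,0],15],[[0,0,30],[0,0,0],15],[[0,0,30],[0,0,0],15]]'

```text
time_s: 15.67
ee_pos: [0.4766, -0.3803, 0.0138]
eef_rot: [3.139, 0.003, 1.693]
force: [1.6, -0.2, -0.8]
grip_width: 0.0214
```

Emit:
jog_arm --moves '[[[-10,14,0],[0,0,-0.8],15],[[-20,28,0],[0,0,-1.6],15],[[-32,44,0],[0,0,-2.5],15],[[-42,56,0],[0,0,-3.4],15],[[-47,62,0],[0,0,-3.86],15]]'

```text
time_s: 16.08
ee_pos: [0.4275, -0.316, 0.0108]
eef_rot: [-3.141, -0.0, 1.352]
force: [1.1, -0.2, -1.6]
grip_width: 0.0214
```

Emit:
jog_arm --moves '[[[0,0,0],[0,0,0],15],[[0,0,0],[0,0,0],15]]'

```text
time_s: 16.25
ee_pos: [0.4288, -0.3175, 0.0111]
eef_rot: [3.141, 0.0, 1.358]
force: [-0.2, 0.0, -1.0]
grip_width: 0.0212
```

Run:
```python
from h import *
o,c=take('wrist','w10'); print(o['time_s'],o['ee_pos'],np.degrees(o['eef_rot']),o['grip_width'],o['force'])
o,c=take('side','s9'); crop('s9',320,200,420,290,'c15',6.6)
```

```text
16.25 [ 0.42876247 -0.31750412  0.01109744] [1.79955591e+02 2.51439631e-02 7.77985712e+01] 0.021228156759599878 [-0.23933147  0.03344838 -0.95603306]
6.6
```

View pics/w10.png

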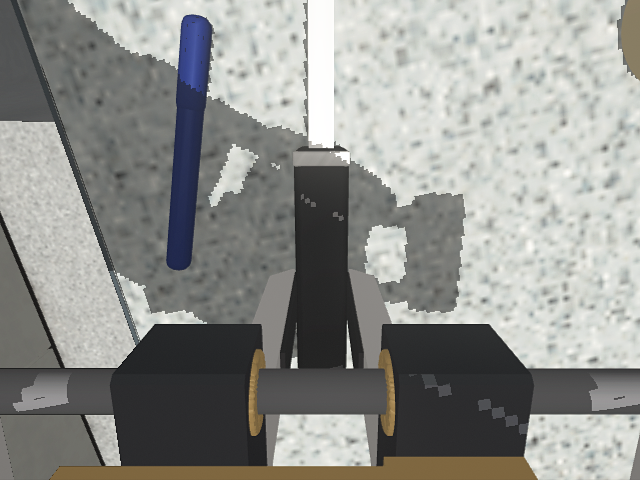

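View pics/c15.png

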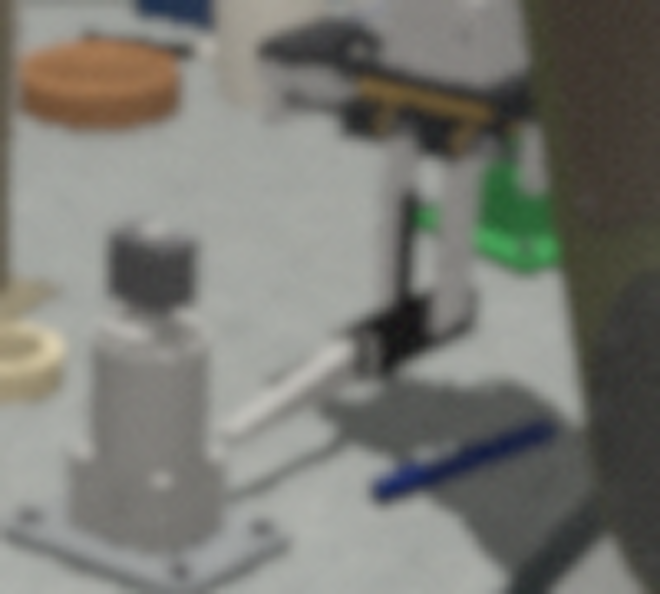

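Run:
```python
from h import *
d=ld('s9');o=d[0];w=ld('w10')
u=np.array([np.cos(np.radians(77.8)),np.sin(np.radians(77.8)),0]); t=o['ee_pos'].copy(); t[2]+=.0193
f=lambda p:((proj(*d,p)-[320,200])*6.6).round(1)
print('tip sole/top',f(t+165e-3*u),f(t+165e-3*u+[0,0,.006]),'root top',f(t+.065*u+[0,0,.022]),'butt top',f(t-.035*u+[0,0,.026]))
# lateral offset in wrist: blade center
print([onz(*w,p,t[2]+.02) for p in [(321,145),(321,20)]], [onz(*w,p,t[2]+.026) for p in [(321.5,160),(321,350)]])
a=np.array([.474,-.0924]); U=np.array([np.cos(np.radians(77.7)),np.sin(np.radians(77.7))]);N=np.array([U[1],-U[0]])
print('tcp s,lat',(t[:2]-a)@U,(t[:2]-a)@N)
for p in [(321,145),(321,20)]:
    q=onz(*w,p,t[2]+.02)[:2]-a; print(q@U,q@N)
```

```text
tip sole/top [217.3 438.9] [217.7 427.3] root top [341.1 338.6] butt top [454.1 278.3]
[array([ 0.44175664, -0.25437176,  0.05029867]), array([ 0.45141565, -0.209675  ,  0.05029867])] [array([ 0.44079019, -0.25976497,  0.05629867]), array([ 0.42320617, -0.34021131,  0.05629867])]
tcp s,lat -0.2298058018821396 0.003964700173675256
-0.16512261016014093 0.0030016756836335756
-0.11939416837313703 0.0029171965639350934
```

Emit:
jog_arm --moves '[[[-3.4,0.8,-3],[0,0,0],15],[[-1.3,10.5,-3],[0,0,0],15],[[0.9,20.3,-3],[0,0,0],15],[[3,30,-3],[0,0,0],15],[[3,30,-3],[0,0,0],15]]'

```text
time_s: 16.77
ee_pos: [0.4319, -0.2853, 0.0075]
eef_rot: [-3.141, -0.0, 1.358]
force: [0.3, 0.2, -0.3]
grip_width: 0.0212
```

```bash
cat > st.py <<'E'
from h import *
def st(o):
    a=np.array([.474,-.0924]); U=np.array([np.cos(np.radians(77.7)),np.sin(np.radians(77.7))]);N=np.array([U[1],-U[0]])
    q=o['ee_pos'][:2]-a
    print(o['time_s'],'tip s',(q@U*1e3+165).round(1),'lat',(q@N*1e3).round(1),'sole z',((o['ee_pos'][2]+.0193)*1e3).round(1),'yaw',np.degrees(o['eef_rot']).round(2),'F',o['force'].round(1),o['grip_width'])
E
python3 - <<'E'
from st import *
o,c=take('wrist','w11'); st(o)
o,c=take('side','s10'); crop('s10',320,200,420,290,'c16',6.6)
o,c=take('scene','sc1'); crop('sc1',280,150,440,270,'c16b',5)
E
```

```text
16.7667 tip s -32.4 lat -0.1 sole z 26.8 yaw [-1.7998e+02 -3.0000e-02  7.7800e+01] F [ 0.3  0.2 -0.3] 0.021197533714498545
6.6
5
```

View pics/c16.png

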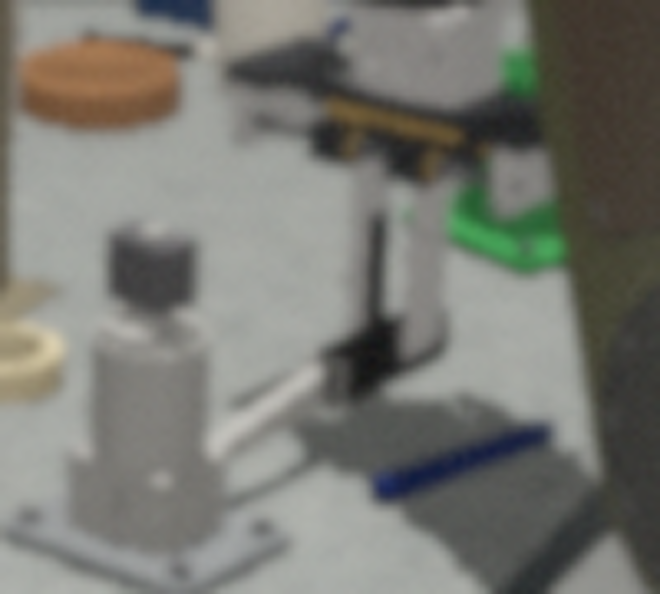

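View pics/w11.png

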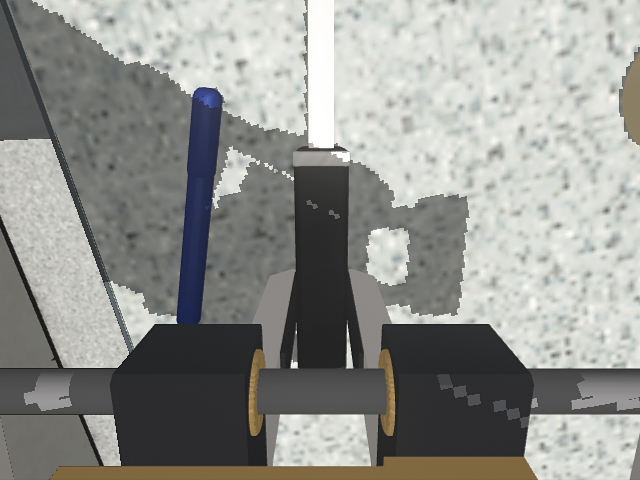

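Emit:
jog_arm --moves '[[[1.1,4.9,0],[0,0,0],15],[[2.1,9.8,0],[0,0,0],15],[[3.2,14.7,0],[0,0,0],15],[[4.3,19.5,0],[0,0,0],15],[[4.3,19.5,0],[0,0,0],15]]'

```text
time_s: 17.33
ee_pos: [0.4359, -0.2669, 0.0076]
eef_rot: [-3.141, -0.0, 1.357]
force: [-0.2, -0.3, -1.2]
grip_width: 0.0216
```

Emit:
jog_arm --moves '[[[0,0,-1],[0,0,0],15],[[0,0,-2],[0,0,0],15],[[0,0,-2],[0,0,0],15]]'

```text
time_s: 17.58
ee_pos: [0.4356, -0.2678, 0.0054]
eef_rot: [-3.141, -0.0, 1.356]
force: [0.6, 0.5, -1.0]
grip_width: 0.0215
```

Emit:
jog_arm --moves '[[[0,0,-0.5],[0,0,0],15],[[0,0,-1],[0,0,0],15],[[0,0,-1],[0,0,0],15]]'

```text
time_s: 17.83
ee_pos: [0.4357, -0.2679, 0.0045]
eef_rot: [-3.142, -0.0, 1.356]
force: [0.3, 0.4, -0.8]
grip_width: 0.0217
```

Run:
```python
from st import *
o,c=take('side','s11'); st(o); crop('s11',320,200,420,290,'c17',6.6)
```

```text
17.8333 tip s -14.6 lat -0.0 sole z 23.8 yaw [-180.     -0.     77.69] F [ 0.3  0.4 -0.8] 0.021701908877262845
6.6
```

View pics/c17.png

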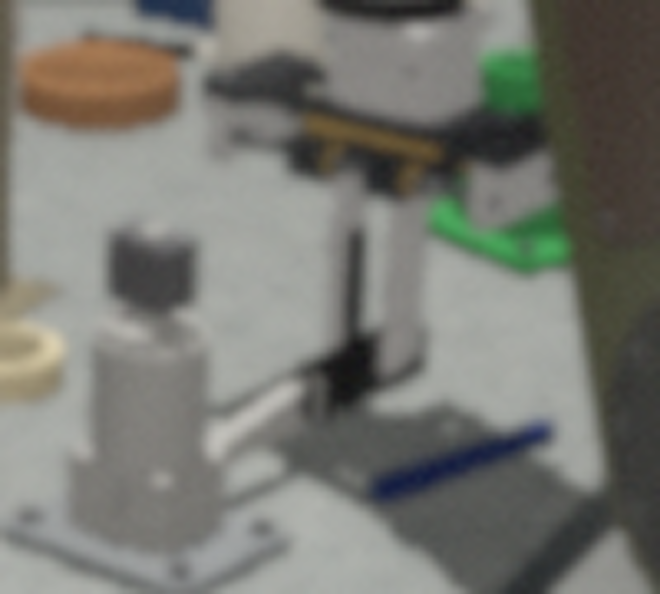

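Emit:
jog_arm --moves '[[[1.1,4.9,0],[0,0,0],15],[[2.1,9.8,0],[0,0,0],15],[[3.2,14.7,0],[0,0,0],15],[[4.3,19.5,0],[0,0,0],15],[[4.3,19.5,0],[0,0,0],15]]'

```text
time_s: 18.3
ee_pos: [0.4403, -0.2472, 0.0046]
eef_rot: [-3.141, -0.0, 1.357]
force: [0.3, 0.9, 0.0]
grip_width: 0.0218
```

Emit:
jog_arm --moves '[[[1.1,4.9,0],[0,0,0],15],[[2.1,9.8,0],[0,0,0],15],[[2.1,9.8,0],[0,0,0],15]]'

```text
time_s: 18.55
ee_pos: [0.4423, -0.2377, 0.0046]
eef_rot: [-3.141, -0.0, 1.357]
force: [1.1, -0.0, -1.2]
grip_width: 0.0212
```

Run:
```python
from st import *
o,c=take('side','s12'); st(o); crop('s12',320,200,420,290,'c18',6.6)
```

```text
18.55 tip s 16.3 lat -0.0 sole z 23.9 yaw [-1.7999e+02 -1.0000e-02  7.7730e+01] F [ 1.1 -0.  -1.2] 0.021186031121295083
6.6
```

View pics/c18.png

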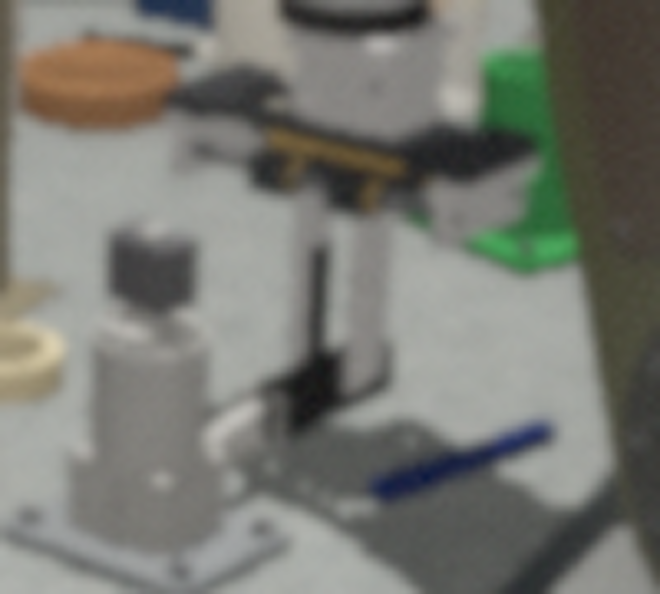

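Emit:
jog_arm --moves '[[[1.1,4.9,0],[0,0,0],15],[[2.1,9.8,0],[0,0,0],15],[[3.2,14.7,0],[0,0,0],15],[[3.2,14.7,0],[0,0,0],15]]'

```text
time_s: 18.93
ee_pos: [0.4455, -0.2234, 0.0047]
eef_rot: [3.141, 0.0, 1.356]
force: [-0.1, 0.1, -1.1]
grip_width: 0.0211
```

Emit:
jog_arm --moves '[[[1.1,4.9,0],[0,0,0],15],[[2.1,9.8,0],[0,0,0],15],[[3.2,14.7,0],[0,0,0],15],[[3.2,14.7,0],[0,0,0],15]]'

```text
time_s: 19.27
ee_pos: [0.4486, -0.2086, 0.0046]
eef_rot: [3.142, 0.0, 1.356]
force: [-0.4, 0.6, 0.1]
grip_width: 0.0216
```

Run:
```python
from st import *
o,c=take('side','s13'); st(o); crop('s13',320,200,420,290,'c19',6.6)
```

```text
19.2667 tip s 46.1 lat -0.0 sole z 23.9 yaw [180.     0.    77.71] F [-0.4  0.6  0.1] 0.021626961710752606
6.6
```

View pics/c19.png

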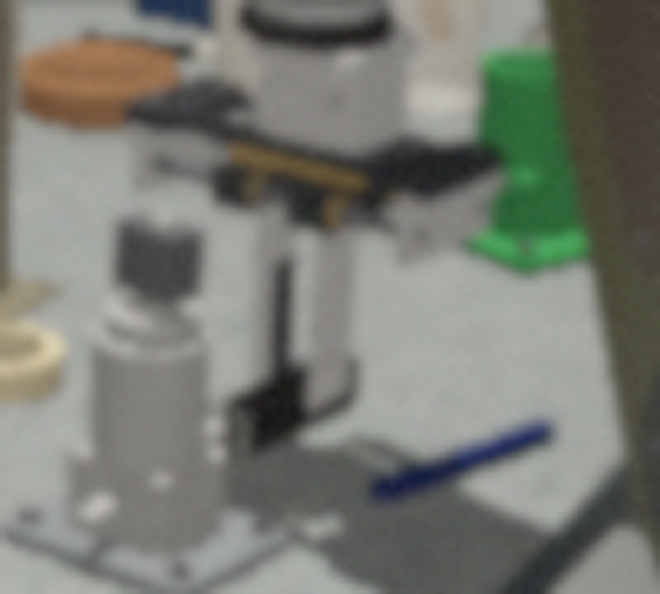

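Emit:
jog_arm --moves '[[[1.1,4.9,0],[0,0,0],15],[[2.1,9.8,0],[0,0,0],15],[[3.2,14.7,0],[0,0,0],15],[[3.2,14.7,0],[0,0,0],15]]'

```text
time_s: 19.65
ee_pos: [0.4519, -0.1934, 0.0046]
eef_rot: [-3.141, -0.0, 1.357]
force: [2.1, 0.3, -0.0]
grip_width: 0.0215
```

Emit:
jog_arm --moves '[[[1.1,4.9,0],[0,0,0],15],[[2.1,9.8,0],[0,0,0],15],[[2.6,12,0],[0,0,0],15],[[2.6,12,0],[0,0,0],15]]'

```text
time_s: 19.98
ee_pos: [0.4545, -0.1816, 0.0046]
eef_rot: [-3.141, -0.0, 1.357]
force: [0.6, 1.0, -0.8]
grip_width: 0.0215
```

Run:
```python
from st import *
o,c=take('side','s14'); st(o); crop('s14',320,200,420,290,'c20',6.6)
```

```text
19.9833 tip s 73.7 lat -0.1 sole z 23.9 yaw [-1.7999e+02 -2.0000e-02  7.7730e+01] F [ 0.6  1.  -0.8] 0.02147186594646581
6.6
```

View pics/c20.png

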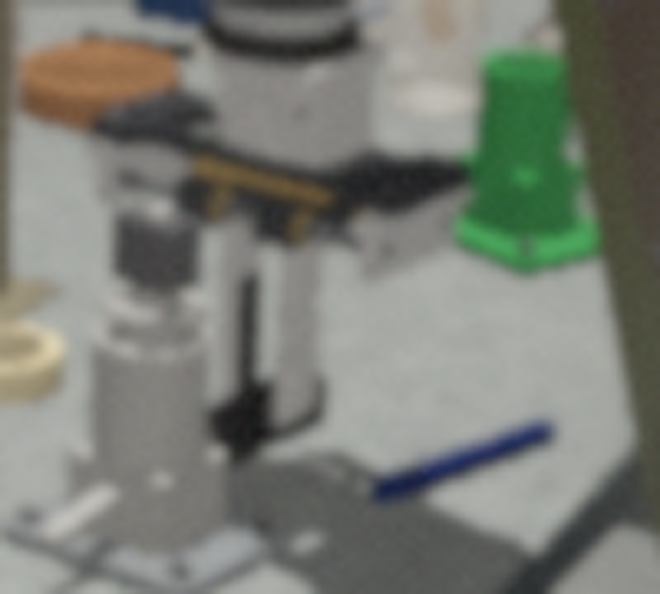

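Nearly at the stop and the plug is clearly proud. A last small push to find the handle stop.

Emit:
jog_arm --moves '[[[0.4,2,0],[0,0,0],15],[[0.6,3,0],[0,0,0],15],[[0.6,3,0],[0,0,0],15]]'

```text
time_s: 20.28
ee_pos: [0.4549, -0.1801, 0.0046]
eef_rot: [3.141, 0.001, 1.356]
force: [-2.5, -9.1, -1.4]
grip_width: 0.0215
```

Run:
```python
from st import *
st(ctrl.get_obs())
```

```text
20.2833 tip s 75.2 lat -0.0 sole z 23.9 yaw [1.7999e+02 8.0000e-02 7.7710e+01] F [-2.5 -9.1 -1.4] 0.02154286486711488
```

Emit:
jog_arm --moves '[[[-0.4,-1.8,0],[0,0,0],15],[[-0.4,-1.8,0],[0,0,0],50],[[-0.4,-1.8,0],[0,0,0],50],[[-0.4,-1.8,0],[0,0,0],50],[[-0.4,-1.8,0],[0,0,0],50]]'

```text
time_s: 20.7
ee_pos: [0.4545, -0.181, 0.0046]
eef_rot: [-3.141, -0.0, 1.356]
force: [0.9, 0.2, -0.8]
grip_width: 0.0447
```

Emit:
jog_arm --moves '[[[0,0,0],[0,0,0],50],[[0,0,10],[0,0,0],50],[[0,0,35],[0,0,0],50],[[-3,-20,70],[0,0,0],50],[[-6,-40,100],[0,0,0],50]]'

```text
time_s: 21.12
ee_pos: [0.4485, -0.221, 0.107]
eef_rot: [3.141, -0.0, 1.358]
force: [-0.3, -0.0, 0.6]
grip_width: 0.0497
```

Emit:
jog_arm --moves '[[[-8,-40,30],[0,0,0],50],[[-16,-80,60],[0,0,0],50],[[-16,-80,60],[0,0,0],50],[[-16,-80,60],[0,0,0],50]]'

```text
time_s: 21.45
ee_pos: [0.4326, -0.3042, 0.1679]
eef_rot: [3.137, 0.003, 1.353]
force: [-0.3, -0.7, 0.3]
grip_width: 0.0498
```

Run:
```python
from st import *
o,c=take('wrist','w15'); st(o)
o,c=take('side','s15'); crop('s15',300,190,420,280,'c21',6.6)
for fn in('s5','s15'):
    im=cv2.imread(f'pics/{fn}.png').astype(int)
    print(fn,im[205:265,342:346].mean(axis=(1,2)).round().astype(int))
```

```text
21.45 tip s -50.8 lat 4.6 sole z 187.2 yaw [1.7975e+02 1.4000e-01 7.7540e+01] F [-0.3 -0.7  0.3] 0.04979379135620441
6.6
s5 [144 118 101 110 117 117 117 114 104  92  89  90 101 124 149 160 164 166
 167 167 168 167 166 167 168 168 168 164 152 133 108  84  73  69  69  68
  71  69  70  71  70  78  94 112 118 119 124 126 129 130 130 131 131 131
 131 131 130 130 129 130]
s15 [139 114  98 106 114 114 113 111 102  90  85  86  98 122 145 156 160 162
 163 164 163 163 163 162 161 162 161 147 121  96  80  72  69  69  68  68
  70  70  80  98 115 131 140 137 129 125 124 132 142 141 132 128 128 126
 126 126 127 127 126 126]
```

View pics/w15.png

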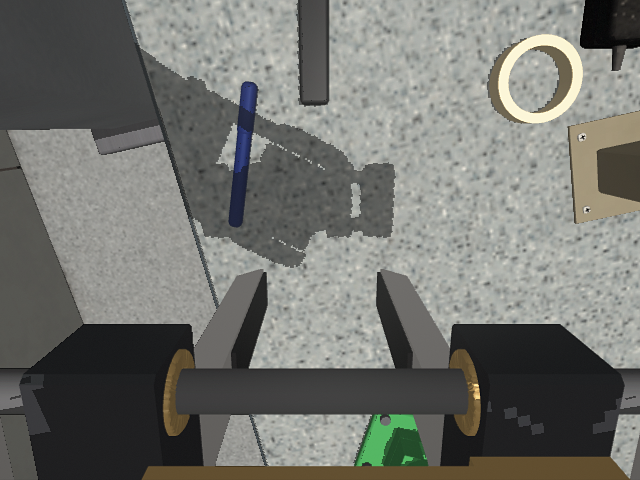

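View pics/c21.png

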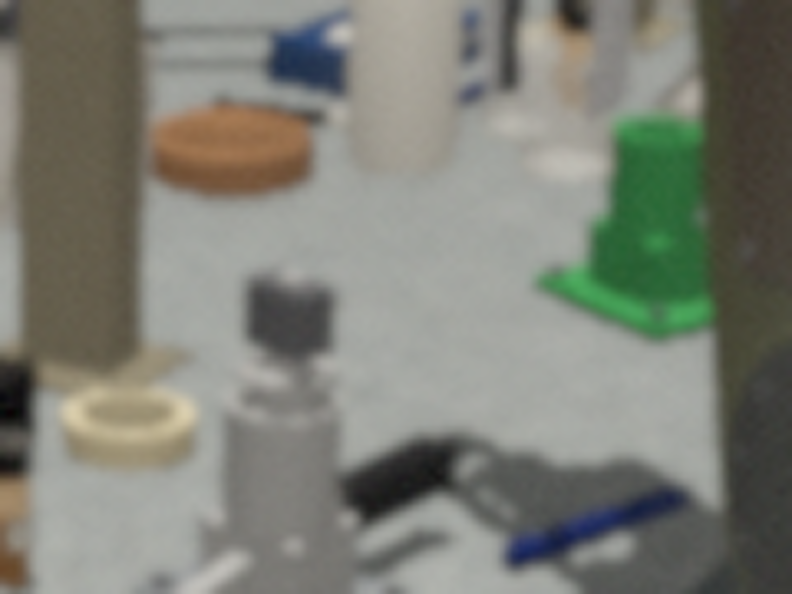

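Emit:
jog_arm --moves '[[[0,-20,20],[0,0,0],50],[[0,-20,20],[0,0,0],50],[[0,-20,20],[0,0,0],50],[[0,-20,20],[0,0,0],50],[[0,-20,20],[0,0,0],50]]'

```text
time_s: 21.97
ee_pos: [0.4324, -0.3199, 0.1835]
eef_rot: [-3.14, -0.001, 1.357]
force: [0.9, 0.0, -0.4]
grip_width: 0.0501
```

Run:
```python
from st import *
o,c=take('side','s16'); print(o['time_s'],'px per 9mm',proj(o,c,[.474,-.0924,.12])-proj(o,c,[.474,-.0924,.129]))
A=cv2.imread('pics/s5.png',0)[208:242,334:354].astype(np.float32)
for fn in('s15','s16'):
    B=cv2.imread(f'pics/{fn}.png',0).astype(np.float32)[195:250,325:365]
    t=cv2.imread('pics/s5.png',0).astype(np.float32)[229:242,336:352]
    r=cv2.matchTemplate(B,t,cv2.TM_CCOEFF_NORMED); _,m,_,l=cv2.minMaxLoc(r); 
    y=l[1]; c0,c1,c2=r[y-1,l[0]],r[y,l[0]],r[y+1,l[0]]; sub=(c0-c2)/(2*(c0-2*c1+c2)); print(fn,m,'dx',l[0]+325-336,'dy',y+sub+195-229)
a=cv2.imread('pics/s16.png'); cv2.imwrite('pics/s16v.png',a)
```

```text
21.9667 px per 9mm [-0.0821005   2.81969077]
s15 0.982092559337616 dx 1 dy -1.7610474
s16 0.982620358467102 dx 1 dy -1.788147
```

View pics/s16.png

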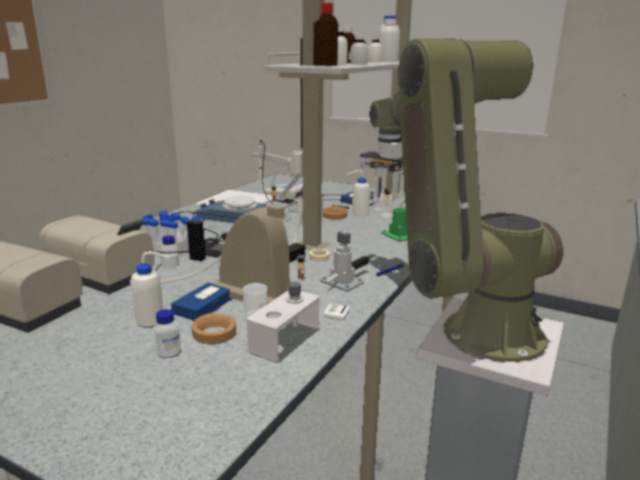

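Emit:
jog_arm --moves '[[[0,20,35],[0,0,0],50],[[0,55,60],[0,0,0],50],[[0,90,80],[0,0,0],50],[[0,90,80],[0,0,0],50],[[0,90,80],[0,0,0],50]]'

```text
time_s: 22.43
ee_pos: [0.433, -0.2299, 0.2654]
eef_rot: [3.14, 0.001, 1.359]
force: [-1.5, -0.3, -0.6]
grip_width: 0.0502
```

Emit:
jog_arm --moves '[[[0,0,0],[0,0,0],50],[[0,0,0],[0,0,0],50]]'

```text
time_s: 22.6
ee_pos: [0.4322, -0.2316, 0.2633]
eef_rot: [-3.14, -0.001, 1.356]
force: [0.6, -0.4, 0.5]
grip_width: 0.05
```

Run:
```python
from st import *
o,c=take('wrist','w16'); st(o)
```

```text
22.6 tip s 20.1 lat -11.2 sole z 282.6 yaw [-1.7988e+02 -4.0000e-02  7.7670e+01] F [ 0.6 -0.4  0.5] 0.04998661072644238
```

Emit:
jog_arm --moves '[[[0,30,0],[0,0,0],50],[[0,60,0],[0,0,0],50],[[0,90,0],[0,0,0],50],[[0,120,0],[0,0,0],50],[[0,120,0],[0,0,0],50]]'

```text
time_s: 23.07
ee_pos: [0.4324, -0.1084, 0.2641]
eef_rot: [-3.141, -0.001, 1.358]
force: [0.6, -0.1, 0.3]
grip_width: 0.05
```

Emit:
jog_arm --moves '[[[0,0,0],[0,0,0],50],[[0,0,0],[0,0,0],50]]'

```text
time_s: 23.23
ee_pos: [0.4325, -0.112, 0.2641]
eef_rot: [-3.141, 0.0, 1.356]
force: [0.3, -1.0, -0.5]
grip_width: 0.0498
```

Run:
```python
from st import *
o,c=take('wrist','w17'); st(o)
for w in('w16','w17'): print(proj(*ld(w),[.474,-.0924,.163]))
```

```text
23.2333 tip s 137.1 lat -36.4 sole z 283.4 yaw [-1.7994e+02  1.0000e-02  7.7680e+01] F [ 0.3 -1.  -0.5] 0.0497865375456263
[338.81867864  14.80940785]
[370.74622649 186.88339891]
```

View pics/w16.png

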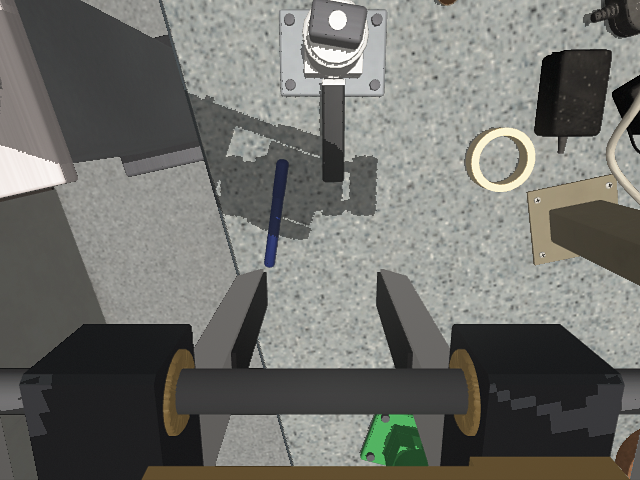

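View pics/w17.png

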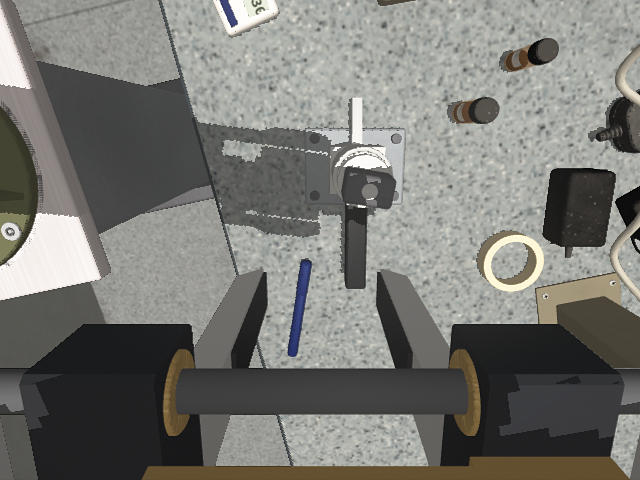

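Run:
```python
from st import *
P=[]
for w in('w16','w17'):
    im=ld(w)[1]['frame']; p=proj(*ld(w),[.474,-.095,.163]); print(p)
    x,y=p.astype(int); y0=max(y-40,0); c=im[y0:y+50,x-50:x+50]; cv2.imwrite(f'pics/{w}z.png',cv2.resize(c[:,:,::-1],None,fx=6,fy=6,interpolation=cv2.INTER_CUBIC)); print(x-50,y0)
```

```text
[339.59832132  18.92429901]
289 0
[371.38740766 190.26573371]
321 150
```

View pics/w16z.png

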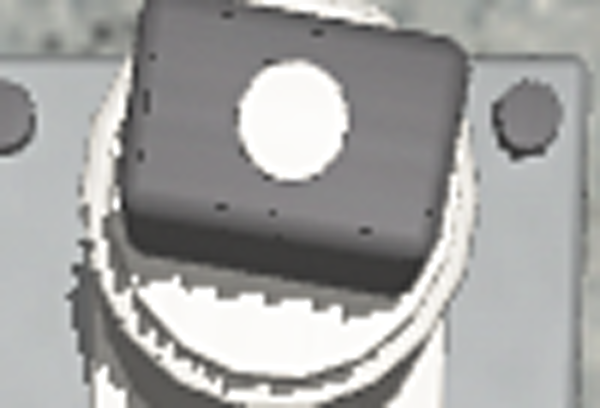

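View pics/w17z.png

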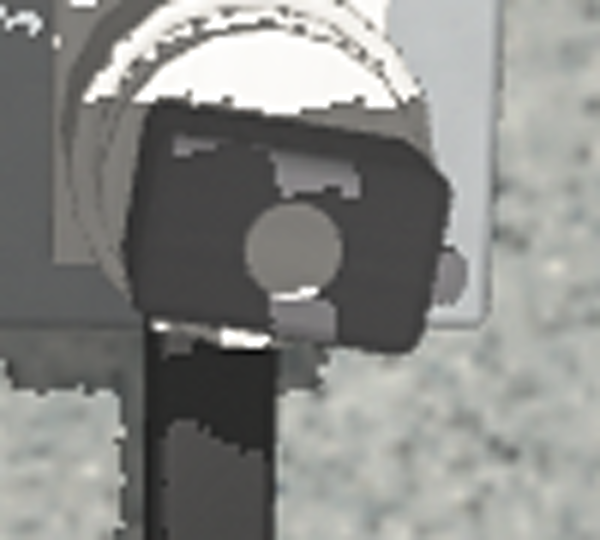

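Run:
```python
from st import *
a,b=ld('w16'),ld('w17')
P=lambda L:tri(L)
print('hole',P([ray(*a,(337.8,20.0)),ray(*b,(370.0,191.7))]))
s=ld('s16')
print('side ray hole'); crop('s16',320,220,370,290,'c22',8); crop('s5',320,220,370,290,'c23',8)
a=cv2.imread('pics/c22.png');b=cv2.imread('pics/c23.png');cv2.imwrite('pics/c24.png',np.hstack([b,a]))
for z in (.154,.159,.163): print(z,[proj(*s,[.474,-.0924,q]).round(1) for q in (z, z-.034,z-.042,z-.048,.106)])
```

```text
hole (array([ 0.4726353 , -0.09563899,  0.16416302]), [np.float64(5.5972590970383515e-05), np.float64(5.597259097039873e-05)])
side ray hole
8
8
0.154 [array([342.1, 234.9]), array([341.8, 245.6]), array([341.7, 248.1]), array([341.7, 249.9]), array([341.7, 249.9])]
0.159 [array([342.2, 233.3]), array([341.9, 244. ]), array([341.8, 246.5]), array([341.7, 248.4]), array([341.7, 249.9])]
0.163 [array([342.2, 232. ]), array([341.9, 242.7]), array([341.8, 245.3]), array([341.8, 247.1]), array([341.7, 249.9])]
```

View pics/c24.png

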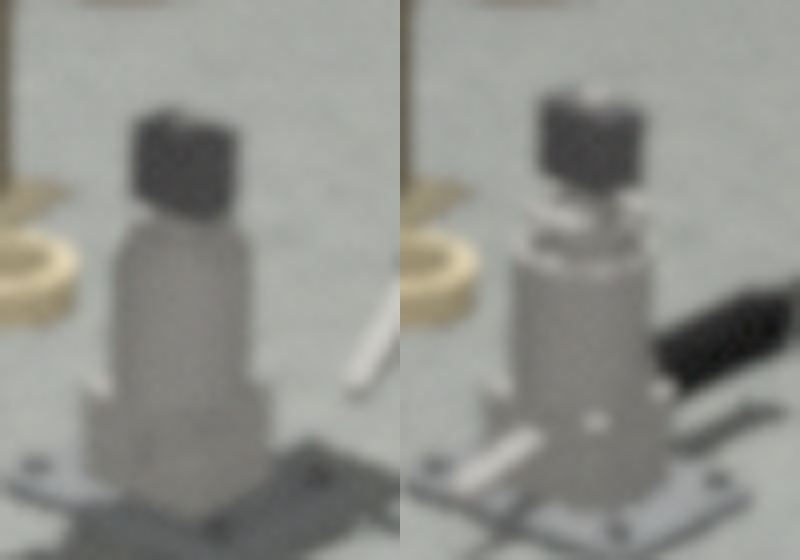

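```bash
python3 -c "
from station import ctrl
print(ctrl.hand_in())"
```

```text
the job is handed in; nothing more can be done
None
```

The job is done and handed in at about 23 s of the 58 s allowed.

- **Plug in:** I took the oblong-headed plug from the rack and turned it to match the drive slot, which could be seen in the bore. It dropped past the ring with no search, snapped in and took 25 N at the hard stop, with the flange on the rim in the side view. I then let it go.
- **Wedge driven:** I slid the wedge through the cross window until its handle met the socket, at about 9 N of push. Then I let go and moved the arm clear.

**Last checks:**
- **Plug height:** two wrist views put the centre of the head's top at 164 mm, against about 154 mm when home, so the plug stands roughly 10 mm proud. The side view shows the gap under the flange. A template match of the head between two side views gave only about 6 mm. I think that figure is low because the head's outline changed, but it is still over 5 mm.
- **Plug upright:** it leans slightly, with the top about 3 mm off axis, within the bore's play.
- **Wedge and surroundings:** the wedge stayed in the window when let go. The spare plug was still in its rack hole, and the bystanders I could see looked undisturbed.

**One disagreement:** the fingers end about 25 mm short of the reported TCP. My first attempt to grip the wedge therefore closed on air above the handle. I went lower and gripped it properly, and nothing was knocked.

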